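Mount an empty chain spool on its rack

ROBOT

A 6-joint arm with a two-finger parallel gripper is mounted at the origin on the work surface. World frame = base frame: x ahead of the robot, y to its left, z up, the work surface at z = 0. Lengths are in m, angles in rad, forces in N, time in s.
With the tool pointing down it reaches from about 0.3 to 0.75 m from the base axis. Payload 8.5 kg.
Tool frame: the origin (TCP) lies where the fingers leave the gripper's body, on its centre line; the fingertips stand 64 mm ahead of it and the grasp point (between the pads) lies 45 mm ahead of it; x points along the fingers, y is the direction in which the jaws open and shut, and the axes are right-handed (so a half turn about x gives the same grasp; the last joint's range is limited). The gripper opens to 88 mm and grips with 3 to 60 N. Pads are 18 mm wide; open, the fingers measure 123 mm over their backs; the gripper's body (75 mm by 187 mm) begins 45 mm behind the grasp point.
Start: joints at [1.127, 0.381, 1.297, -0, 1.464, -0.215], TCP at [0.125, 0.536, 0.303] pointing down, gripper open.
Joint ranges: [-3.11, 3.11], [-0.89, 2.33], [0.22, 2.48], [-1.42, 4.56], [0.17, 2.85], [-2.88, 2.88]. Speed limits (rad/s): [2.39, 2.39, 3.14, 3.14, 3.14, 3.14].

INTERFACE

Orientations are given as [roll, pitch, yaw] about the fixed x, y, z axes, in that order (R = Rz(yaw) Ry(pitch) Rx(roll)).
In Python, from station import manip, optics gives the robot as it stands.
- The arm moves only by the tool apply_moves, never from a script. Its argument "rows" is a list that holds one entry, the list of rows, each a list of 5 numbers: the shift along the tool's x, y, z in m, then the turn about the tool's x in degrees, then the closure, from 0 (fully open) to 1 (shut). A call has 1 to 10 rows; each row is the pose to reach, as a shift and turn from the pose commanded when the call began, along the tool's axes at that moment; what a row does not reach only later rows make up. A row lasts 1/8 s, in which the tool goes at most 62.5 mm and 10.7 degrees, less where a joint would pass 70% of its speed; a pose out of reach is approached as far as the arm can. A call with a gripper value outside its range is refused whole. The fingers move at their own pace and stop on an object; "grip_force" is the grip in N (left out, the last holds). Time passes only in rows, so rows that repeat a pose let the fingers close. It gives the time, the measured TCP pose, the force and the opening at its end, in the units of the state.
- manip.state(): the state, without advancing time (a new reading comes with each control period).
- optics.capture(name): name is "scene" or "side" or "wrist"; returns a dict with "color" (400x640x3 uint8, red, green, blue), "fx", "fy", "cx", "cy" (pixels), "dist" ([k1, k2, p1, p2, k3] as OpenCV has them; the pictures are not rectified), "R" (3x3) and "t" (3): a world point X has camera coordinates R X + t; the wrist camera has in their place "T_tool_cam" (4x4, takes a point from camera to tool coordinates, whose origin is the TCP and whose axes are the tool frame's). Camera axes: x right, y down, z forward; pixel columns grow to the right and rows downward; lengths in m; the calibration is good to about 2 mm. A picture is of the moment at which its call begins: read the wrist's pose just before it. There is no depth.
- manip.job_done(): hands the job in, once; it reports no verdict.
Trained networks look in a picture, given as the dict that the camera call returned (one of the last four; its "shot" number tells which), for a name from the list of things; names that differ only in an ending like _2 or _b are one class to them, and where a whole thing is asked for, a point or a joint stands for the part that bears it (a point fixed in the world has none). Each returns a list of dicts, best first, with "confidence" (0 to 1); they miss things now and then, are a little off and sometimes report something else, mostly with a low value. They report only what shows in the picture. A call takes as long as a camera call.
- optics.spot_in(picture, query): "extent" ([left, top, right, bottom] in pixels, round what is visible of it).
The state is a dict: "time_s": time; "qpos": joint angles; "dq": joint speeds; "joint_torque": joint torques, N m; "eef_pos": TCP position; "ee_rot": TCP orientation; "ft_force": force on the tool from outside, world axes, zero at the start; "ft_torque": the same for the moment, N m; "finger_gap": finger opening in m.
Only numpy, scipy, OpenCV 4.12 (cv2) and the standard library are available. Lean on these libraries where they do the work, as an engineer would, in place of code of your own. Each camera call takes 0.05 s, during which the arm holds its last target.

TASK

Stand the large narrow spool in the rack's cradle between the two eyelet plates, then thread the long thin axle rod through one plate's eyelet, the spool's bore and the other plate's eyelet, and push it fully home so that its square grip comes up against the plate; let go. Leave the other spools, the other rods and everything else on the bench where they are.

Things in the scene. Friction and masses are not known exactly. Their poses are not given: they have to be found in the camera images.
- rack: Fixed spool rack. White base 90 (x) x 130 (y) x 20 mm high; at each y end an upright aluminium plate, 60 mm wide, 10 mm thick, top 72 mm above the bench, outer faces at y = +-65 mm (110 mm clear between plates). Each has a round eyelet 14 mm wide with a 2 mm lead-in at x = 0, 52 mm up; the axle line runs through both along y. Origin: centre of the base's underside; z up.
- cradle (a point): Middle of the axle line, between the plates. Below it two white cheeks sloping at 45 degrees (tops 34 mm above the bench, at x = +-28 mm) centre the large spool: standing on a flat of its flanges on the floor (20 mm above the bench), axis along the rack's y, its bore is on the axle line. The rod may enter by either plate.
- eye_right (a point): Centre of the eyelet on the outer face of the rack's plate at its -y end, 52 mm above the bench.
- eye_left (a point): Centre of the eyelet on the outer face of the rack's plate at its +y end, 52 mm above the bench.
- spool: The large narrow spool: loose, white, empty, two octagonal flanges 64 mm across flats and 4 mm thick, 36 mm wide overall, hub 30 mm, through bore 20 mm, about 80 g. Stands on the bench on a flat of its flanges. Origin: centre of the bore, 32 mm above what it stands on; y is its axis (level, either way round alike), z up.
- axle: The long thin axle rod: loose, steel shaft 10 mm in diameter and 150 mm long with a chamfered tip, about 160 g; its grip is a wooden square bar 22 x 22 x 50 mm, heavy enough that the rod lies level on it. Origin: centre of the grip (on the shaft's axis, 11 mm above what the grip lies on); x points along the shaft to its tip; z up. 
- axle_shoulder (a point): Point on the rod's axis where the shaft leaves the square grip: the shoulder face of the grip, which comes against the plate's outer face.
- axle_tip (a point): End of the long thin rod's shaft, 150 mm from the shoulder.
- mat: Fixed grey mat 250 x 230 mm, 3 mm thick, on which the three rods lie side by side in any order, at least 60 mm between neighbouring grips' centres. Origin: centre of its underside.
- spool_small: Another white spool, 46 mm across flats, 36 mm wide: leave alone. Origin: centre of its bore, 23 mm up; y is its axis.
- spool_wide: Another white spool, 64 mm across flats but 64 mm wide: leave alone. Origin: centre of its bore, 32 mm up; y is its axis.
- rod_thick: Another rod, shaft 16 mm in diameter and 150 mm long, too thick for the eyelets: leave alone. Its grip is a wooden square bar 22 x 22 x 50 mm, heavy enough that the rod lies level on it. Origin: centre of the grip (on the shaft's axis, 11 mm above what the grip lies on); x points along the shaft to its tip; z up. 
- rod_short: Another rod, shaft 10 mm in diameter and only 80 mm long, too short to span the rack: leave alone. Its grip is a wooden square bar 22 x 22 x 50 mm, heavy enough that the rod lies level on it. Origin: centre of the grip (on the shaft's axis, 11 mm above what the grip lies on); x points along the shaft to its tip; z up. 
- pliers_a: Small pliers lying on the bench, about 140 x 55 mm, 12 mm high. Origin at the pivot, underside; x to the jaws.
- pliers_b: Second pair of small pliers, the same size and origin.
- jar: Small amber bottle 40 mm in diameter, 100 mm high, standing close in front of the rack. Origin: centre of its underside.
- dish: Small brass dish 68 mm in diameter, 22 mm high, close behind the rack. Origin: centre of its underside.
- ring_box: Blue ring box 50 x 50 x 38 mm high. Origin: centre of its underside.
- hammer: Small hammer lying on the bench, 200 mm long. Head at its +x end.
- bench_block: Steel bench block 75 x 75 x 20 mm high. Origin: centre of its underside.

How it is judged:
By the outcome, as a careful person would: the job done as asked, in the order asked, and still so for the second after the job is handed in, with the robot touching nothing.
It also fails if it takes over 72 s, if anything falls off the work surface, if the arm or the gripper's body presses on something with over 40 N, if the wrist force passes 120 N, or if a joint passes its speed limit or range.

## Working session

There is one attempt and no reset: what is moved stays moved. The work goes in short steps, Python scripts to look and compute and a tool call to move; the robot and the scene stay as the last step left them, time stands still between calls to the robot, and variables do not carry over. Pictures are saved under pics/ and viewed, and the job is handed in when it is done.

Besides the shell and the picture viewer there is one more tool, called after "Call:" by a JSON object that holds its "api" and its "payload". apply_moves: Moves the arm, as the interface text tells. Its arguments: {"type":"object","properties":{"rows":{"type":"array","items":{"type":"array","items":{"type":"array","items":{"type":"number"}}}},"grip_force":{"type":"number"}},"required":["rows"]}

```bash
mkdir -p pics; ls
cat > h.py <<'E'
from station import manip, optics
import numpy as np, cv2
from scipy.spatial.transform import Rotation as Ro
def save(p,n): cv2.imwrite('pics/'+n, cv2.cvtColor(p['color'],cv2.COLOR_RGB2BGR))
def campose(p,st=None):
    if 'R' in p: R=np.array(p['R']);t=np.array(p['t']).ravel(); return R.T,-R.T@t
    T=np.array(p['T_tool_cam']); Rt=Ro.from_euler('xyz',st['ee_rot']).as_matrix()
    return Rt@T[:3,:3], Rt@T[:3,3]+np.array(st['eef_pos'])
def K(p): return np.array([[p['fx'],0,p['cx']],[0,p['fy'],p['cy']],[0,0,1.]])
def pix2z(p,uv,z,st=None):
    Rw,o=campose(p,st)
    u=cv2.undistortPoints(np.array(uv,float).reshape(-1,1,2),K(p),np.array(p['dist'],float)).reshape(-1,2)
    d=np.c_[u,np.ones(len(u))]@Rw.T
    z=np.broadcast_to(z,len(u))
    return o+d*((z-o[2])/d[:,2])[:,None]
def proj(p,X,st=None):
    Rw,o=campose(p,st)
    X=np.array(X,float).reshape(-1,3)
    return cv2.projectPoints(((X-o)@Rw).reshape(-1,1,3),np.zeros(3),np.zeros(3),K(p),np.array(p['dist'],float))[0].reshape(-1,2)
E
python3 - <<'E'
from h import *
st=manip.state(); print(st)
for n in ['scene','side','wrist']:
    p=optics.capture(n); save(p,n+'0.png')
    if 'R' in p: print(n,p['fx'],campose(p))
    else: print(n,p['fx'],p['T_tool_cam'],campose(p,st))
    for q in ['rack','spool','axle','spool_small','spool_wide','rod_thick','rod_short','mat','jar','dish','axle_tip','axle_shoulder','eye_left','eye_right']:
        r=optics.spot_in(p,q); print(q,[(np.round(a['extent']).tolist(),round(a['confidence'],2)) for a in r[:3]])
E
```

```text
pics
{'time_s': 0.0, 'qpos': array([ 1.12672064e+00,  3.81189513e-01,  1.29822924e+00,  2.24642631e-07,
        1.46365734e+00, -2.15316846e-01]), 'dq': array([-4.45991399e-04, -2.53477277e-05, -1.49975789e-03,  3.94844363e-04,
        7.88886961e-04,  1.85128277e-04]), 'joint_torque': array([-2.41201684e-03, -4.37924588e+01, -2.24551141e+01,  7.11637130e-02,
        3.52622964e-02, -1.13518636e-04]), 'eef_pos': array([0.12464935, 0.53549089, 0.30215183]), 'ee_rot': array([-1.78626371,  1.56931289, -2.01502258]), 'ft_force': array([ 0.01598242,  0.34775243, -0.04057523]), 'ft_torque': array([-0.02714673,  0.03196807,  0.04657344]), 'finger_gap': 0.08800121876776998}
scene 474.5662941740188 (array([[-0.62049035,  0.48853833, -0.61345092],
       [ 0.7839878 ,  0.36764207, -0.5002024 ],
       [-0.01883768, -0.7913088 , -0.61112645]]), array([1.31739955, 0.64122276, 0.79586303]))
rack [([317.0, 176.0, 378.0, 231.0], 0.69), ([232.0, 151.0, 262.0, 168.0], 0.61)]
spool [([428.0, 201.0, 452.0, 230.0], 0.93)]
axle [([246.0, 142.0, 296.0, 169.0], 0.48)]
spool_small [([383.0, 244.0, 405.0, 26
[... 1567 characters left out ...]
, 379.0, 168.0], 0.24)]
wrist 296.5066157811385 [[ 4.87008944e-04 -3.12095908e-01  9.50050476e-01 -8.03700194e-02]
 [ 9.99999849e-01  3.93224522e-04 -3.83437633e-04 -4.19193527e-04]
 [-2.53913828e-04  9.50050519e-01  3.12096053e-01 -8.07449202e-02]
 [ 0.00000000e+00  0.00000000e+00  0.00000000e+00  1.00000000e+00]] (array([[ 0.22652079,  0.92558841,  0.30327285],
       [ 0.97400441, -0.21464109, -0.07241975],
       [-0.00193607,  0.31179367, -0.95014786]]), array([0.04596413, 0.55350073, 0.38254798]))
rack []
spool [([204.0, 367.0, 244.0, 383.0], 0.93)]
axle []
spool_small []
spool_wide []
rod_thick []
rod_short []
mat []
jar []
dish []
axle_tip []
axle_shoulder []
eye_left []
eye_right []
```

Run:
```python
import cv2
a=cv2.imread('pics/scene0.png'); b=cv2.imread('pics/side0.png')
cv2.imwrite('pics/s1.png',cv2.resize(a[120:290,180:480],None,fx=2.66,fy=2.66,interpolation=cv2.INTER_CUBIC))
cv2.imwrite('pics/s2.png',cv2.resize(b[130:320,240:440],None,fx=3.1,fy=3.1,interpolation=cv2.INTER_CUBIC))
```

```text
(no output)
```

View pics/s1.png

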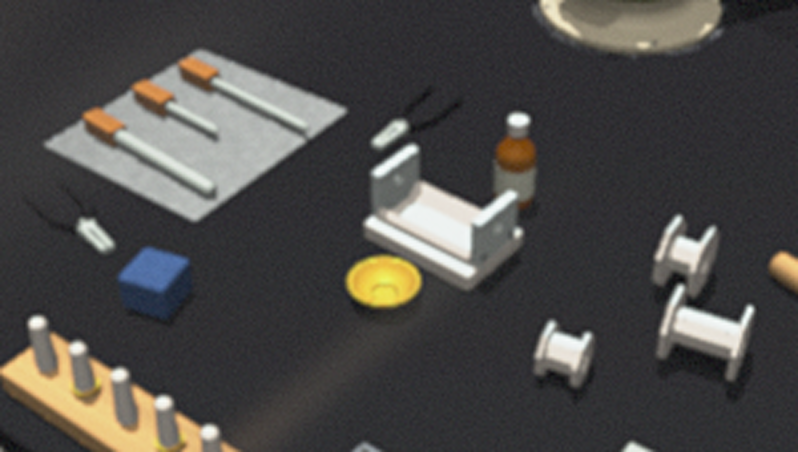

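View pics/s2.png

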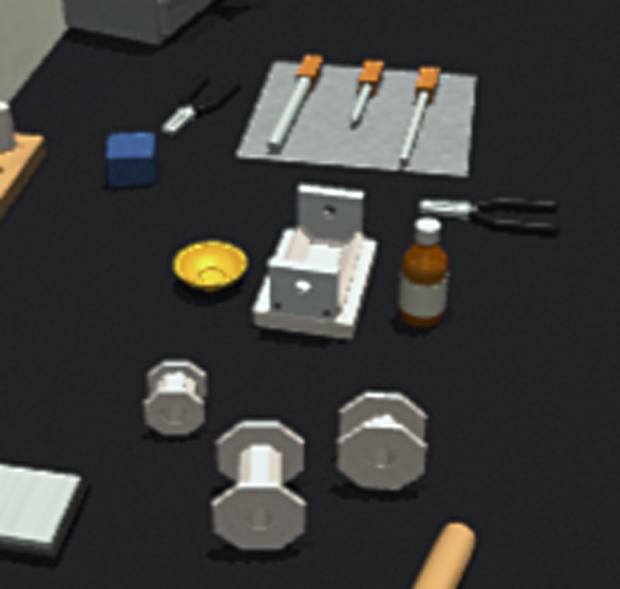

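View pics/scene0.png

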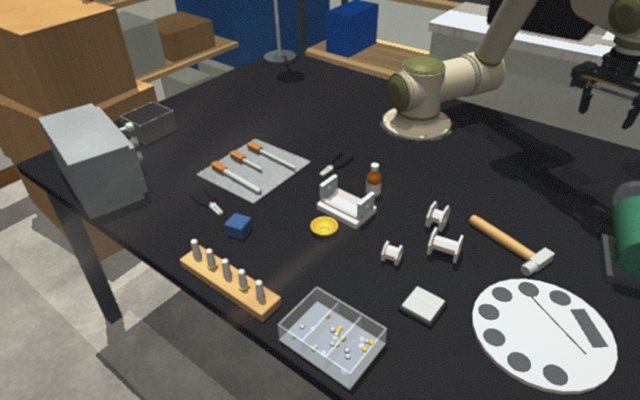

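Run:
```python
from h import *
s=optics.capture('scene'); d=optics.capture('side')
S=lambda u,v:(180+u/2.66,120+v/2.66); D=lambda u,v:(240+u/3.1,130+v/3.1)
f=lambda p,l,z:np.round(pix2z(p,l,z),3).tolist()
print('eyes side',f(d,[D(303,286),D(330,211)],.052))
print('eyes scene',f(s,[S(402,184),S(503,230)],.052))
print('spool axis top side (hub) flange bottoms', f(d,[D(382,488),D(382,457)],[0,.032]))
print('spool scene bottoms',f(s,[S(665,285),S(700,295)],0))
for n,g,t in [('thick',(310,68),(275,147)),('short',(371,72),(356,123)),('long',(428,80),(405,161))]:
    print(n,'side grip,tip',f(d,[D(*g),D(*t)],[.022,.014]))
for n,g,t in [('thick',(102,124),(210,188)),('short',(153,96),(214,132)),('long',(199,72),(305,128))]:
    print(n,'scene grip,tip',f(s,[S(*g),S(*t)],[.02,.014]))
print('jar',f(d,[D(428,225),D(423,315)],[.1,0]),f(s,[S(517,120)],.1))
print('dish',f(d,[D(210,265)],.015),'pliers',f(d,[D(425,207),D(555,205),D(555,232)],0))
print('small',f(d,[D(175,410)],.023),'wide',f(d,[D(260,515),D(260,460)],.032))
```

```text
eyes side [[0.527, 0.151, 0.052], [0.522, 0.032, 0.052]]
eyes scene [[0.529, 0.039, 0.052], [0.529, 0.158, 0.052]]
spool axis top side (hub) flange bottoms [[0.435, 0.32, 0.0], [0.437, 0.32, 0.032]]
spool scene bottoms [[0.451, 0.292, 0.0], [0.444, 0.324, -0.0]]
thick side grip,tip [[0.601, -0.311, 0.022], [0.609, -0.136, 0.014]]
short side grip,tip [[0.527, -0.314, 0.022], [0.53, -0.203, 0.014]]
long side grip,tip [[0.459, -0.305, 0.022], [0.467, -0.132, 0.014]]
thick scene grip,tip [[0.606, -0.317, 0.02], [0.613, -0.146, 0.014]]
short scene grip,tip [[0.532, -0.313, 0.02], [0.537, -0.214, 0.014]]
long scene grip,tip [[0.464, -0.307, 0.02], [0.471, -0.139, 0.014]]
jar [[0.426, 0.108, 0.1], [0.424, 0.106, 0.0]] [[0.429, 0.105, 0.1]]
dish [[0.627, 0.088, 0.015]] pliers [[0.439, -0.069, 0.0], [0.309, -0.097, 0.0], [0.308, -0.048, 0.0]]
small [[0.605, 0.291, 0.023]] wide [[0.515, 0.392, 0.032], [0.525, 0.34, 0.032]]
```

```bash
cat >> h.py <<'E'
def plan(target,ydir=None):
    """target TCP world; ydir angle (deg) of tool y in world xy (mod 180)"""
    st=manip.state(); R=Ro.from_euler('xyz',st['ee_rot']).as_matrix()
    sh=R.T@(np.array(target)-st['eef_pos'])
    cur=np.degrees(np.arctan2(R[1,1],R[0,1]))
    turn=0
    if ydir is not None: turn=-((ydir-cur+90)%180-90)
    print('pos',np.round(st['eef_pos'],4),'ydir',round(cur,2),'tilt',np.round(R[:,0],4),'q6',np.round(st['qpos'][5],2),'t',round(st['time_s'],2))
    print('shift',np.round(sh,4),'turn',round(turn,2),'rows>=',np.linalg.norm(sh)/.0625,abs(turn)/10.7)
E
python3 - <<'E'
from h import *
plan([.44,.20,.28],90)
E
```

```text
pos [0.1247 0.5357 0.3028] ydir 76.89 tilt [-0.  0. -1.] q6 -0.22 t 2.35
shift [ 0.0228 -0.2554  0.3832] turn -13.11 rows>= 7.376848695386956 1.2253544141371349
```

Call:
{"api": "apply_moves", "payload": {"rows": [[[0.023,-0.255,0.383,-13.1,0],[0.023,-0.255,0.383,-13.1,0],[0.023,-0.255,0.383,-13.1,0],[0.023,-0.255,0.383,-13.1,0],[0.023,-0.255,0.383,-13.1,0],[0.023,-0.255,0.383,-13.1,0],[0.023,-0.255,0.383,-13.1,0],[0.023,-0.255,0.383,-13.1,0],[0.023,-0.255,0.383,-13.1,0],[0.023,-0.255,0.383,-13.1,0]]]}}

```text
time_s: 3.6
eef_pos: [0.4393, 0.201, 0.2798]
ee_rot: [2.414, 1.57, 2.414]
ft_force: [0.2, -0.1, 0.4]
finger_gap: 0.088
```

Run:
```python
from h import *
import pickle
st=manip.state(); print(st['eef_pos'],st['ee_rot'],st['time_s'])
p=optics.capture('wrist'); save(p,'w1.png'); pickle.dump((st,p),open('w1.pkl','wb'))
print(proj(p,[[.44,.305,.032],[.527,.151,.052],[.527,.037,.052],[.461,-.305,.014],[.47,-.137,.014]],st))
```

```text
[0.439294   0.20101631 0.27979666] [2.41363303 1.57042604 2.41390322] 3.6
[[411.01692753 178.34131687]
 [276.88217553 254.991378  ]
 [179.78015674 254.69191632]
 [-77.29535411 191.65863318]
 [ 49.60729412 198.4002481 ]]
```

View pics/w1.png

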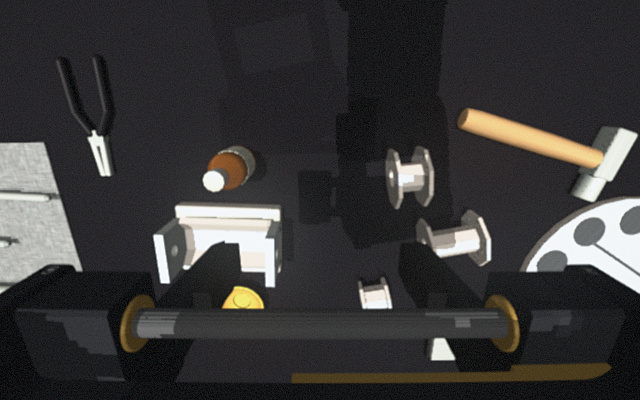

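Run:
```python
import cv2
a=cv2.imread('pics/w1.png')
c=cv2.resize(a[135:225,370:450],None,fx=6,fy=6,interpolation=cv2.INTER_CUBIC)
cv2.imwrite('pics/w1a.png',c)
cv2.imwrite('pics/w1b.png',cv2.resize(a[185:295,145:295],None,fx=5,fy=5,interpolation=cv2.INTER_CUBIC))
```

```text
(no output)
```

View pics/w1a.png

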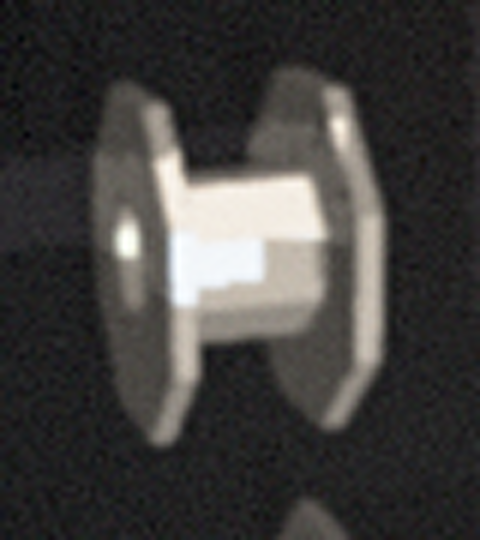

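View pics/w1b.png

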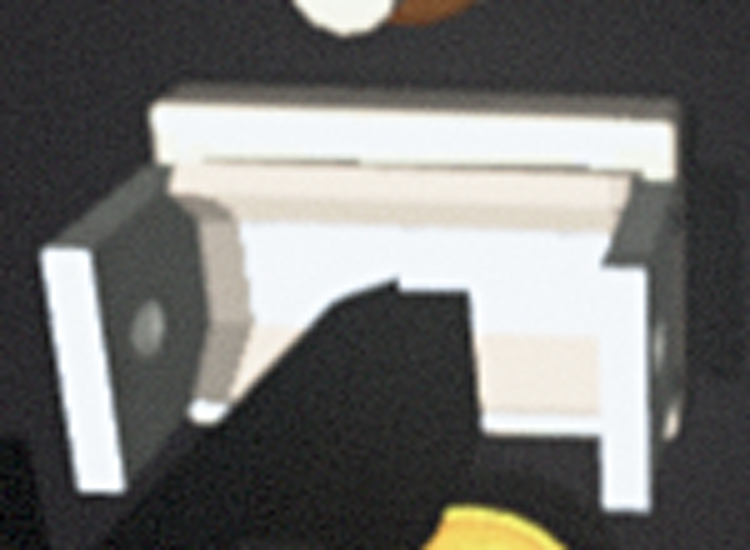

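```bash
cat > fit1.py <<'E'
from h import *
import pickle
from scipy.optimize import least_squares
st,p=pickle.load(open('w1.pkl','rb'))
def place(q,L):
    c,s=np.cos(q[2]),np.sin(q[2]); L=np.array(L,float)
    return np.c_[q[0]+c*L[:,0]-s*L[:,1], q[1]+s*L[:,0]+c*L[:,1], L[:,2]]
pts=[((42,248),(-30,-65,72)),((92,248),(-30,-55,72)),((78,492),(30,-65,72)),((124,492),(30,-55,72)),
((603,265),(-30,55,72)),((648,265),(-30,65,72)),((603,510),(30,55,72)),((650,510),(30,65,72)),((150,103),(-45,-65,20)),((678,118),(-45,65,20)),((153,165),(-45+17,-65,20))][:10]
px=np.array([(145+a/5-.4,185+b/5-.4) for (a,b),_ in pts]); L=np.array([l for _,l in pts])/1000.
r=least_squares(lambda q:(proj(p,place(q,L),st)-px).ravel(),[.527,.094,0])
print('rack',r.x[:2],np.degrees(r.x[2])); print(np.round(r.fun.reshape(-1,2),1).tolist())
print('eyes',place(r.x,[(0,-.065,.052),(0,.065,.052)]))
a=np.radians(22.5+45*np.arange(8)); R=.032/np.cos(np.pi/8)
for y in (-.018,-.014,.014,.018):
    V=np.c_[R*np.cos(a),0*a+y,.032+R*np.sin(a)]
    uv=proj(p,place([.44,.306,0],V),st)
    print(y,np.round((uv-[370,135])*6+2.5).astype(int).tolist())
E
python3 fit1.py
```

```text
rack [0.52377367 0.08624967] -1.9963511814443646
[[0.1, -0.0], [-0.7, 0.3], [0.4, -0.6], [-0.0, -0.3], [-0.3, 0.4], [0.0, 0.7], [0.9, -0.5], [0.3, -0.2], [-0.7, -0.2], [0.0, 0.4]]
eyes [[0.52150934 0.02128912 0.052     ]
 [0.526038   0.15121021 0.052     ]]
-0.018 [[163, 445], [198, 380], [212, 232], [192, 105], [156, 83], [126, 162], [117, 287], [131, 400]]
-0.014 [[184, 445], [221, 380], [235, 232], [215, 105], [177, 83], [146, 162], [136, 287], [150, 400]]
0.014 [[332, 445], [380, 380], [398, 233], [372, 106], [322, 84], [282, 162], [269, 287], [288, 400]]
0.018 [[353, 445], [403, 380], [422, 233], [394, 106], [343, 84], [301, 162], [288, 287], [307, 400]]
```

```bash
cat > fit2.py <<'E'
from fit1 import *
pk={(.018):[(337,430),(383,360),(383,212),(350,90)],(-.018):[(152,443),(178,370),(168,232),(148,100)],(-.014):[(172,445),(200,380),None,(165,105)],(.014):[(320,425),(357,360),(355,210),(322,85)]}
L=[];px=[]
for y,l in pk.items():
    for k,u in enumerate(l):
        if u: L.append((R*np.cos(a[k]),y,.032+R*np.sin(a[k]))); px.append((370+u[0]/6-.42,135+u[1]/6-.42))
L=np.array(L);px=np.array(px)
r2=least_squares(lambda q:(proj(p,place(q,L),st)-px).ravel(),[.44,.306,0])
print('spool',r2.x[:2],np.degrees(r2.x[2])); print(np.round(r2.fun.reshape(-1,2),1).tolist())
im=cv2.cvtColor(p['color'],cv2.COLOR_RGB2BGR); im=cv2.resize(im[135:225,370:450],None,fx=6,fy=6,interpolation=cv2.INTER_CUBIC)
for y in (-.018,-.014,.014,.018):
    V=np.c_[R*np.cos(a),0*a+y,.032+R*np.sin(a)]
    uv=(proj(p,place(r2.x,V),st)-[370,135])*6+2.5
    cv2.polylines(im,[uv.astype(np.int32)],True,(0,255,0) if y>0 else (0,0,255))
cv2.imwrite('pics/w1c.png',im)
E
python3 fit2.py | grep -A1 spool
```

```text
spool [0.43799058 0.30037544] 5.512075423605131
[[0.8, -0.8], [-0.5, -0.0], [0.1, -0.1], [-0.5, -0.8], [-0.3, -0.1], [-0.6, 1.4], [0.7, -0.2], [-0.7, 0.7], [-0.1, -0.7], [-0.5, -0.6], [0.2, -0.5], [0.0, 0.4], [0.0, 0.3], [0.8, 0.6], [0.4, 0.4]]
```

View pics/w1c.png

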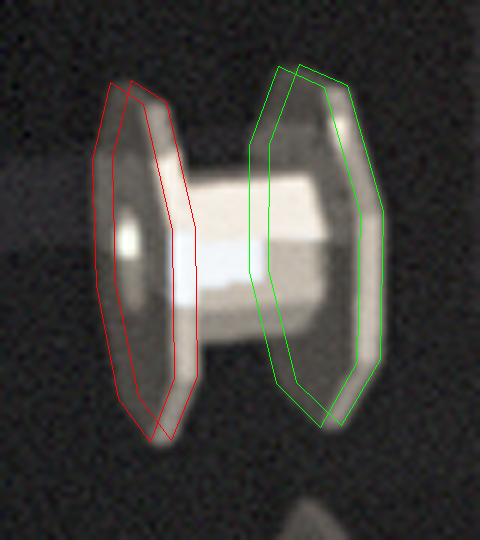

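Run:
```python
from h import *
plan([.438,.3004,.16],95.5)
```

```text
pos [0.4391 0.2013 0.2799] ydir 90.06 tilt [-0.e+00  2.e-04 -1.e+00] q6 -1.39 t 3.65
shift [ 0.1199  0.0991 -0.001 ] turn -5.44 rows>= 2.489146092445229 0.5080890088293292
```

Call:
{"api": "apply_moves", "payload": {"rows": [[[0.12,0.099,-0.001,-5.4,0],[0.12,0.099,-0.001,-5.4,0],[0.12,0.099,-0.001,-5.4,0],[0.12,0.099,-0.001,-5.4,0],[0.15,0.099,-0.001,-5.4,0],[0.18,0.099,-0.001,-5.4,0],[0.199,0.099,-0.001,-5.4,0],[0.199,0.099,-0.001,-5.4,0]]], "grip_force": 15}}

```text
time_s: 4.65
eef_pos: [0.4388, 0.2992, 0.0812]
ee_rot: [-2.651, 1.57, -2.557]
ft_force: [0.1, 0.3, 0.4]
finger_gap: 0.088
```

Run:
```python
from h import *
plan([.438,.3004,.081],95.5)
p=optics.capture('wrist'); save(p,'w2.png')
```

```text
pos [0.4388 0.2992 0.0812] ydir 95.4 tilt [-4.e-04 -3.e-04 -1.e+00] q6 -1.29 t 4.65
shift [ 0.0002  0.0013 -0.0007] turn -0.1 rows>= 0.02338827884328986 0.009510887264849598
```

View pics/w2.png

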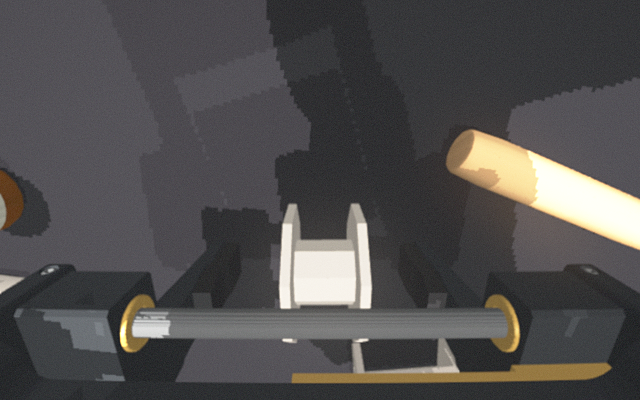

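Call:
{"api": "apply_moves", "payload": {"rows": [[[0,0.0013,-0.0007,0,1],[0,0.0013,-0.0007,0,1],[0,0.0013,-0.0007,0,1],[0,0.0013,-0.0007,0,1],[0,0.0013,-0.0007,0,1],[0,0.0013,-0.0007,0,1]]], "grip_force": 15}}

```text
time_s: 5.45
eef_pos: [0.4381, 0.3007, 0.0807]
ee_rot: [2.89, 1.571, 2.984]
ft_force: [0.2, -0.2, 0.1]
finger_gap: 0.0356
```

Run:
```python
from h import *
print(manip.state()['finger_gap'])
plan([.5238,.0862,.18],92)
```

```text
0.035629769352020745
pos [0.4381 0.3007 0.0807] ydir 95.39 tilt [-1.e-04  0.e+00 -1.e+00] q6 -1.29 t 5.45
shift [-0.0993 -0.2216  0.0652] turn 3.39 rows>= 4.022062372986108 0.31675703377851483
```

Call:
{"api": "apply_moves", "payload": {"rows": [[[-0.06,0,0,0,1],[-0.1,-0.06,0.016,7.4,1],[-0.1,-0.1,0.03,7.4,1],[-0.1,-0.16,0.045,7.4,1],[-0.1,-0.2216,0.0652,7.4,1],[-0.1,-0.2216,0.0652,7.4,1],[-0.1,-0.2216,0.0652,7.4,1]]]}}

```text
time_s: 6.32
eef_pos: [0.5235, 0.0863, 0.1805]
ee_rot: [2.856, 1.57, 2.821]
ft_force: [-1.3, 0.4, -0.3]
finger_gap: 0.0359
```

Run:
```python
from h import *
import pickle
plan([.5238,.0862,.105],88)
st=manip.state();p=optics.capture('wrist'); save(p,'w3.png'); pickle.dump((st,p),open('w3.pkl','wb'))
p=optics.capture('side'); cv2.imwrite('pics/d3.png',cv2.resize(cv2.cvtColor(p['color'],cv2.COLOR_RGB2BGR)[130:280,260:460],None,fx=4,fy=4))
```

```text
pos [0.5235 0.0863 0.1805] ydir 87.96 tilt [-9.e-04  3.e-04 -1.e+00] q6 -1.6 t 6.33
shift [ 0.0755 -0.0001  0.0004] turn -0.04 rows>= 1.2080514154621507 0.003977855328327846
```

View pics/w3.png

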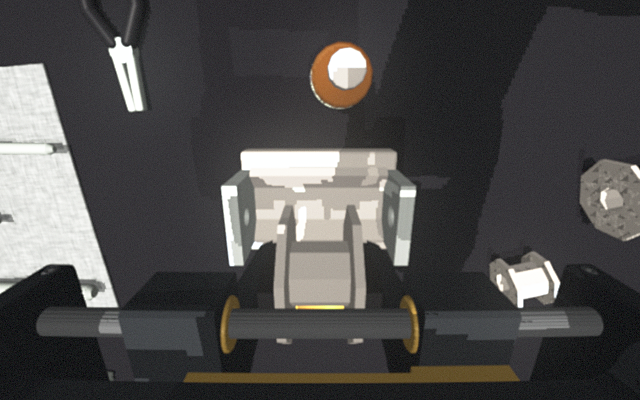

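View pics/d3.png

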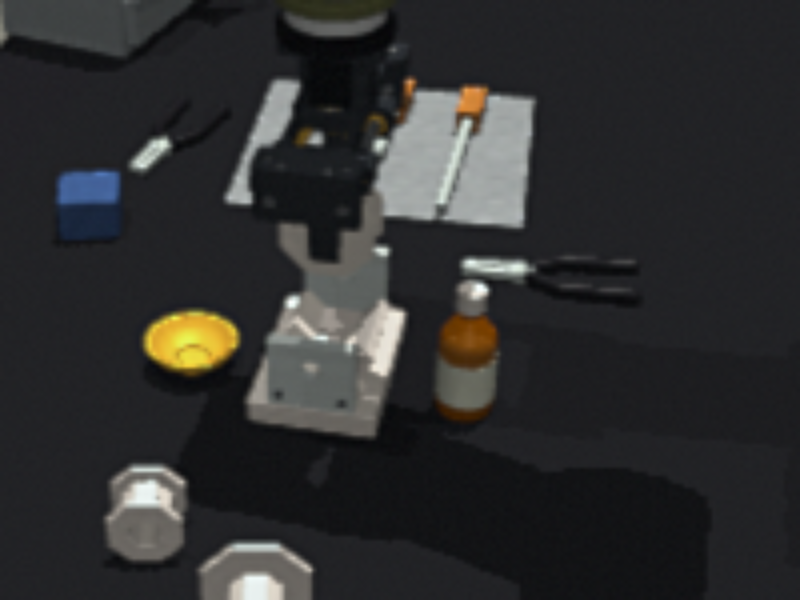

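Run:
```python
import cv2
a=cv2.imread('pics/w3.png')
cv2.imwrite('pics/w3a.png',cv2.resize(a[140:275,215:420],None,fx=3.9,fy=3.9,interpolation=cv2.INTER_CUBIC))
```

```text
(no output)
```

View pics/w3a.png

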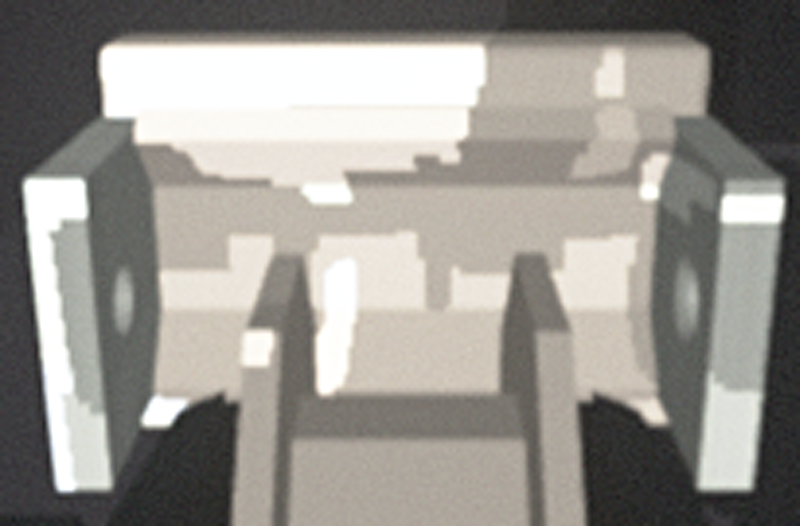

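```bash
cat > fit3.py <<'E'
from fit1 import place
from h import *
import pickle
from scipy.optimize import least_squares
st,p=pickle.load(open('w3.pkl','rb'))
pts=[((24,180),(-30,-65,72)),((88,180),(-30,-55,72)),((62,490),(30,-65,72)),((113,490),(30,-55,72)),
((723,183),(-30,55,72)),((785,183),(-30,65,72)),((698,490),(30,55,72)),((752,490),(30,65,72)),((102,45),(-45,-65,20)),((710,45),(-45,65,20))]
f=lambda a,b:(215+a/3.9-.37,140+b/3.9-.37)
px=np.array([f(*u) for u,_ in pts]); L=np.array([l for _,l in pts])/1000.
r=least_squares(lambda q:(proj(p,place(q,L),st)-px).ravel(),[.527,.094,0])
print('rack',r.x[:2],np.degrees(r.x[2])); print(np.round(r.fun.reshape(-1,2),1).tolist())
z=st['eef_pos'][2]-.0487+.032
q=pix2z(p,[f(243,332),f(280,332),f(540,332),f(568,332)],z,st); print(q); m=q.mean(0)
print('spool centre',m[:2]+.01325*np.array([np.cos(r.x[2]),np.sin(r.x[2])]),st['eef_pos'])
E
python3 fit3.py|tail -7
```

```text
rack [0.52475575 0.08523439] -2.090762235455438
[[-0.3, 0.1], [-1.7, 0.1], [-1.5, 0.4], [-0.8, 0.5], [1.8, -0.5], [0.9, -0.5], [0.9, 0.6], [0.7, 0.6], [-2.0, -0.1], [2.0, 0.1]]
[[0.48324095 0.07213895 0.16380259]
 [0.48335839 0.07550358 0.16380259]
 [0.48419562 0.09912672 0.16380259]
 [0.48428717 0.10167287 0.16380259]]
spool centre [0.49701171 0.08662713] [0.52351944 0.08632243 0.18050259]
```

```bash
cat >> fit3.py <<'E'
z=st['eef_pos'][2]-.0487+.01325
q=pix2z(p,[f(243,332),f(280,332),f(540,332),f(568,332)],z,st); print(q); m=q.mean(0)
print('spool centre B',m[:2]+.032*np.array([np.cos(r.x[2]),np.sin(r.x[2])]),st['eef_pos'])
E
python3 fit3.py|tail -1
```

```text
spool centre B [0.52365988 0.08565504] [0.52351944 0.08632243 0.18050259]
```

Call:
{"api": "apply_moves", "payload": {"rows": [[[0.04,-0.0008,0.001,0,1],[0.06,-0.0008,0.001,0,1],[0.07,-0.0008,0.001,0,1],[0.076,-0.0008,0.001,0,1],[0.0795,-0.0008,0.001,0,1],[0.0795,-0.0008,0.001,0,1]]]}}

```text
time_s: 7.18
eef_pos: [0.5249, 0.0854, 0.1016]
ee_rot: [-0.059, 1.57, -0.094]
ft_force: [-0.6, 0.3, -0.1]
finger_gap: 0.0359
```

Run:
```python
from h import *
st=manip.state();print(st['eef_pos'],st['ft_force'],st['ft_torque'])
p=optics.capture('wrist'); save(p,'w4.png')
p=optics.capture('side'); cv2.imwrite('pics/d4.png',cv2.resize(cv2.cvtColor(p['color'],cv2.COLOR_RGB2BGR)[170:250,300:400],None,fx=6,fy=6,interpolation=cv2.INTER_CUBIC))
```

```text
[0.52491953 0.08540246 0.10155255] [-0.64617207  0.31908258 -0.08369617] [-0.00887049 -0.00106848  0.023468  ]
```

View pics/w4.png

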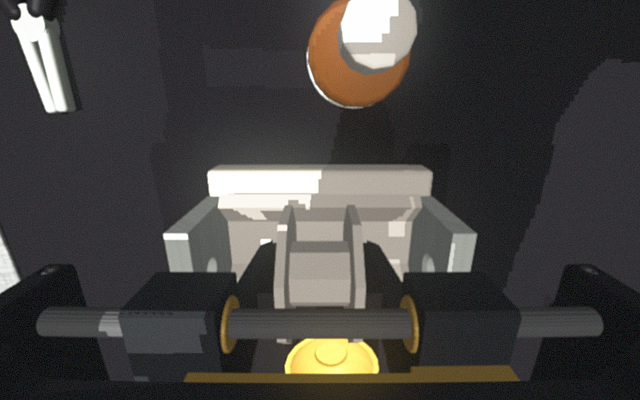

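View pics/d4.png

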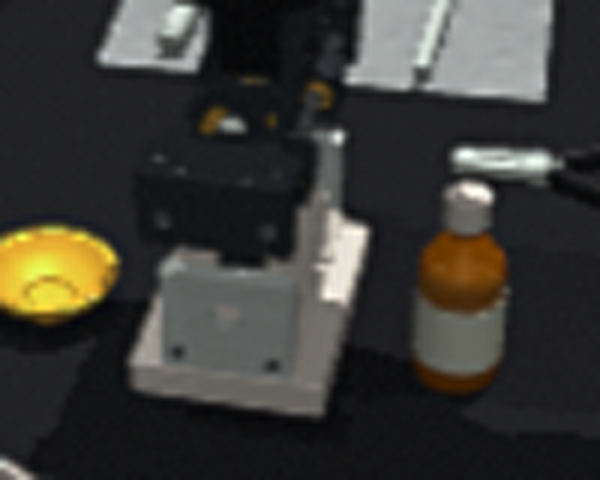

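Call:
{"api": "apply_moves", "payload": {"rows": [[[0.0012,0,0,0,1],[0.0012,0,0,0,1],[0.0012,0,0,0,0.35],[0.0012,0,0,0,0.35],[0.0012,0,0,0,0.35],[0.0012,0,0,0,0.35]]]}}

```text
time_s: 8.02
eef_pos: [0.5248, 0.0853, 0.1]
ee_rot: [3.129, 1.571, 3.094]
ft_force: [-0.3, -0.7, -0.5]
finger_gap: 0.0571
```

Run:
```python
from h import *
st=manip.state();print(st['finger_gap'])
plan([.461,-.24,.23],0)
```

```text
0.05708719520636603
pos [0.5248 0.0853 0.1   ] ydir 87.99 tilt [-2.e-04  0.e+00 -1.e+00] q6 -1.6 t 8.03
shift [-0.13   -0.3274 -0.0524] turn 87.99 rows>= 5.69775059291853 8.223317043405919
```

Run:
```python
from h import *
plan([.461,-.26,.25],-2)
print(manip.state()['qpos'])
```

```text
pos [0.5248 0.0853 0.1   ] ydir 87.99 tilt [-2.e-04  0.e+00 -1.e+00] q6 -1.6 t 8.03
shift [-0.15   -0.3474 -0.0517] turn 89.99 rows>= 6.10998669019278 8.410232931256386
[-6.16533881e-02  5.87094344e-01  1.61962598e+00 -2.67989026e-06
  9.35025186e-01 -1.59735815e+00]
```

Call:
{"api": "apply_moves", "payload": {"rows": [[[-0.06,0,0,0,0.35],[-0.12,0,0,0,0.35],[-0.15,-0.04,-0.01,10,0.35],[-0.15,-0.1,-0.02,20,0.35],[-0.15,-0.16,-0.03,30,0.2],[-0.15,-0.22,-0.04,40,0.1],[-0.15,-0.28,-0.0517,50,0],[-0.15,-0.3473,-0.0517,60,0],[-0.15,-0.3473,-0.0517,70,0],[-0.15,-0.3473,-0.0517,80,0]]]}}

```text
time_s: 9.28
eef_pos: [0.4606, -0.261, 0.2497]
ee_rot: [-2.455, 1.57, 2.39]
ft_force: [-0.0, -0.1, -0.4]
finger_gap: 0.0887
```

Run:
```python
from h import *
plan([.461,-.26,.25],-2)
print(manip.state()['qpos'])
```

```text
pos [ 0.4606 -0.261   0.2497] ydir 7.55 tilt [-3.e-04  3.e-04 -1.e+00] q6 -0.87 t 9.28
shift [-0.0003  0.0005 -0.0009] turn 9.55 rows>= 0.0174507747369296 0.892948922918715
[-7.39296796e-01  3.90648835e-01  1.44396507e+00  6.22911175e-06
  1.30745328e+00 -8.71150195e-01]
```

Call:
{"api": "apply_moves", "payload": {"rows": [[[0,0,0,9.5,0],[0,0,0,9.5,0]]]}}

```text
time_s: 9.52
eef_pos: [0.4609, -0.2599, 0.25]
ee_rot: [-2.279, 1.571, 2.408]
ft_force: [-0.2, -0.4, -0.7]
finger_gap: 0.0882
```

Run:
```python
from h import *
import pickle
st=manip.state();p=optics.capture('wrist'); save(p,'w5.png'); pickle.dump((st,p),open('w5.pkl','wb'))
p=optics.capture('side'); cv2.imwrite('pics/d5.png',cv2.resize(cv2.cvtColor(p['color'],cv2.COLOR_RGB2BGR)[170:250,300:400],None,fx=6,fy=6,interpolation=cv2.INTER_CUBIC))
```

```text
(no output)
```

View pics/w5.png

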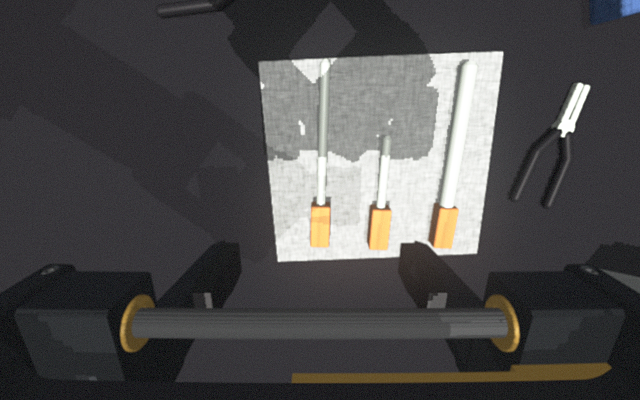

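View pics/d5.png

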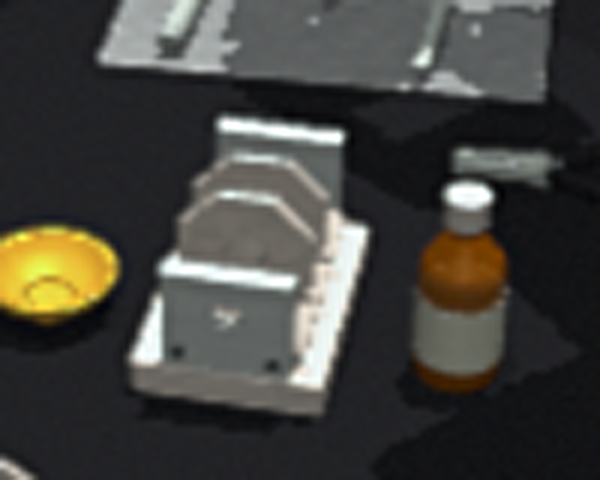

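Run:
```python
import cv2
a=cv2.imread('pics/w5.png')
cv2.imwrite('pics/w5a.png',cv2.resize(a[190:255,295:345],None,fx=9,fy=9,interpolation=cv2.INTER_CUBIC))
cv2.imwrite('pics/w5b.png',cv2.resize(a[50:120,300:350],None,fx=8,fy=8,interpolation=cv2.INTER_CUBIC))
```

```text
(no output)
```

View pics/w5a.png

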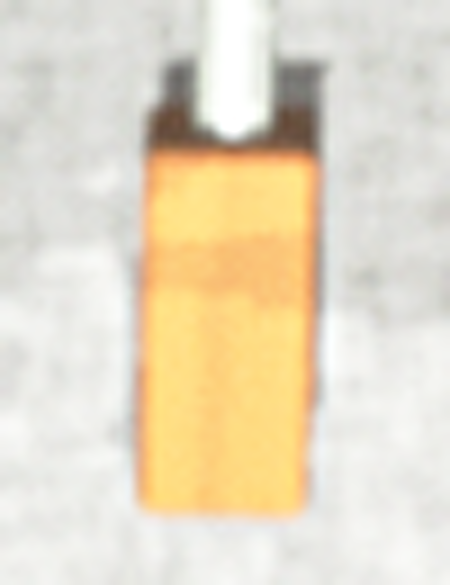

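View pics/w5b.png

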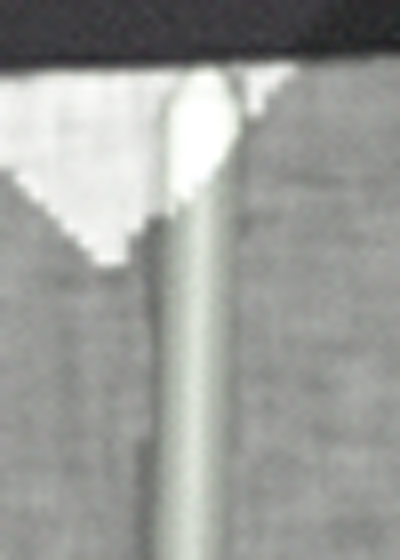

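Run:
```python
from h import *
import pickle
st,p=pickle.load(open('w5.pkl','rb'))
f=lambda a,b:(295+a/9-.44,190+b/9-.44); g=lambda a,b:(300+a/8-.44,50+b/8-.44)
c=pix2z(p,[f(148,150),f(318,150),f(305,515),f(138,515)],.025,st); print(c.round(4))
t=pix2z(p,[g(208,72),g(192,520),f(235,60)],.014,st); print(t.round(4))
sh=(c[0]+c[1])/2; bk=(c[2]+c[3])/2; ctr=c.mean(0)
print('w',np.linalg.norm(c[0]-c[1]),'l',np.linalg.norm(sh-bk),'ctr',ctr,'ang grip',np.degrees(np.arctan2(*(sh-bk)[[1,0]])),'ang full',np.degrees(np.arctan2(*(t[0]-ctr)[[1,0]])),'len',np.linalg.norm(t[0,:2]-sh[:2]))
plan([*ctr[:2],.0705],np.degrees(np.arctan2(*(t[0]-ctr)[[1,0]]))-90)
```

```text
[[ 0.4515 -0.2866  0.025 ]
 [ 0.4721 -0.2871  0.025 ]
 [ 0.4698 -0.3362  0.025 ]
 [ 0.4486 -0.3357  0.025 ]]
[[ 0.4703 -0.1382  0.014 ]
 [ 0.4673 -0.1909  0.014 ]
 [ 0.4623 -0.2788  0.014 ]]
w 0.020625511116012466 l 0.04924616709181017 ctr [ 0.4604846  -0.31140156  0.025     ] ang grip 86.95613588883957 ang full 86.75980582386315 len 0.14882978119062468
pos [ 0.461  -0.2599  0.25  ] ydir -1.31 tilt [-1.e-04  1.e-04 -1.e+00] q6 -0.71 t 9.62
shift [0.1795 0.0007 0.0515] turn 1.93 rows>= 2.9882980151451197 0.18063744819011004
```

Call:
{"api": "apply_moves", "payload": {"rows": [[[0.06,0.0007,0.0515,1.9,0.5],[0.1,0.0007,0.0515,1.9,0.5],[0.12,0.0007,0.0515,1.9,0.5],[0.12,0.0007,0.0515,1.9,0.5],[0.14,0.0007,0.0515,1.9,0.5],[0.16,0.0007,0.0515,1.9,0.5],[0.175,0.0007,0.0515,1.9,0.5],[0.1805,0.0007,0.0515,1.9,0.5],[0.1805,0.0007,0.0515,1.9,0.5]]], "grip_force": 40}}

```text
time_s: 10.75
eef_pos: [0.4605, -0.3115, 0.0699]
ee_rot: [0.801, 1.57, -0.829]
ft_force: [1.4, -0.7, 0.6]
finger_gap: 0.0436
```

Run:
```python
from h import *
plan([.4605,-.3114,.0695],-3.2)
print(manip.state()['finger_gap'])
p=optics.capture('wrist'); save(p,'w6.png')
```

```text
pos [ 0.4605 -0.3115  0.0699] ydir -3.39 tilt [ 3.e-04 -3.e-04 -1.e+00] q6 -0.75 t 10.75
shift [ 0.0004 -0.     -0.0001] turn -0.19 rows>= 0.0066700101543675635 0.017367933179303335
0.043580731801576435
```

View pics/w6.png

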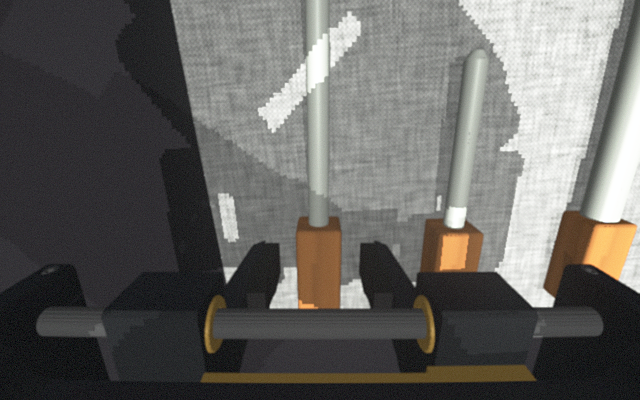

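Call:
{"api": "apply_moves", "payload": {"rows": [[[0,0,0,0,1],[0,0,0,0,1],[0,0,0,0,1],[0,0,0,0,1],[-0.02,0,0,0,1],[-0.06,0,0,0,1],[-0.1,0,0,0,1],[-0.1,0,0,0,1]]], "grip_force": 40}}

```text
time_s: 11.8
eef_pos: [0.4609, -0.312, 0.1718]
ee_rot: [0.822, 1.566, -0.808]
ft_force: [0.4, 0.5, -1.3]
finger_gap: 0.0218
```

Run:
```python
from h import *
import pickle
st=manip.state(); print(st['finger_gap'],st['ft_force'],st['ft_torque'])
plan([.519,-.19,.17],-2.1)
p=optics.capture('wrist'); save(p,'w7.png');pickle.dump((st,p),open('w7.pkl','wb'))
p=optics.capture('side'); save(p,'d7.png');pickle.dump((st,p),open('d7.pkl','wb'))
```

```text
0.021760202332428754 [ 0.3901959   0.51611402 -1.27821103] [-0.11356392  0.0281369  -0.00519867]
pos [ 0.4609 -0.312   0.1718] ydir -3.4 tilt [ 0.0035 -0.0037 -1.    ] q6 -0.75 t 11.8
shift [ 0.0015  0.0508 -0.1252] turn -1.3 rows>= 2.161995101627291 0.12188254031247184
```

View pics/w7.png

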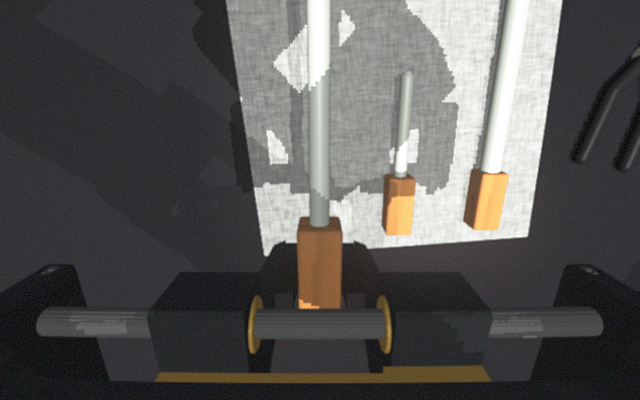

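View pics/d7.png

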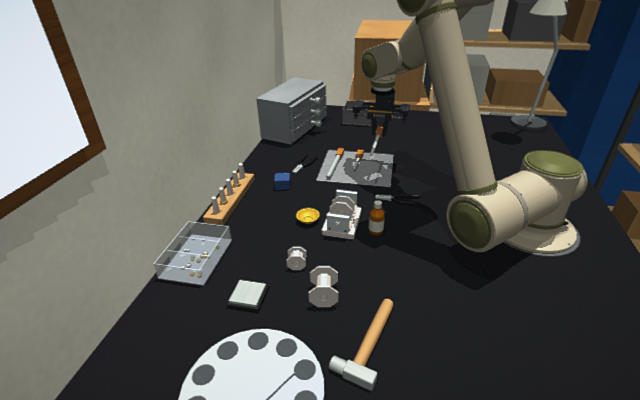

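Run:
```python
import cv2
a=cv2.imread('pics/w6.png');b=cv2.imread('pics/w7.png')
c=[cv2.resize(x[0:240,280:360],None,fx=2.5*2,fy=2.5,interpolation=cv2.INTER_CUBIC) for x in (a,b)]
import numpy as np
cv2.imwrite('pics/w67.png',np.hstack(c))
```

```text
(no output)
```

View pics/w67.png

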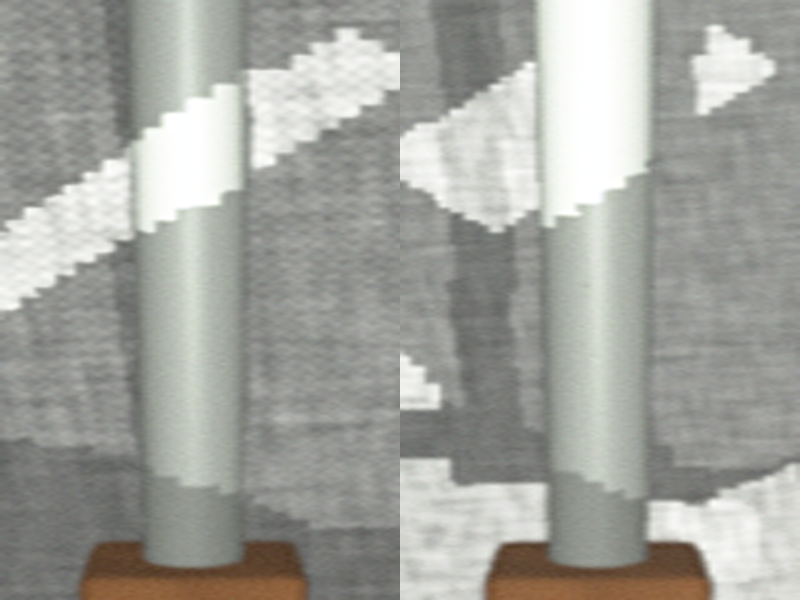

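Run:
```python
from h import *
plan([.521,-.02,.25],-2.05)
```

```text
pos [ 0.46   -0.3111  0.1687] ydir -3.41 tilt [-8.e-04  9.e-04 -1.e+00] q6 -0.75 t 11.9
shift [-0.0811  0.0435 -0.2943] turn -1.36 rows>= 4.933658385714474 0.12701955983659505
```

Call:
{"api": "apply_moves", "payload": {"rows": [[[-0.04,0,0,-1.4,1],[-0.08,0.01,-0.03,-1.4,1],[-0.08,0.02,-0.08,-1.4,1],[-0.08,0.03,-0.13,-1.4,1],[-0.08,0.043,-0.18,-1.4,1],[-0.08,0.043,-0.23,-1.4,1],[-0.08,0.043,-0.27,-1.4,1],[-0.08,0.043,-0.294,-1.4,1],[-0.08,0.043,-0.294,-1.4,1],[-0.08,0.043,-0.294,-1.4,1]]]}}

```text
time_s: 13.15
eef_pos: [0.5206, -0.0211, 0.2485]
ee_rot: [-1.643, 1.569, 3.034]
ft_force: [0.0, -0.7, -1.6]
finger_gap: 0.0219
```

Run:
```python
from h import *
import pickle
optics.capture('scene')
st=manip.state(); print(st['finger_gap'],st['ft_force'],st['ft_torque'])
plan([.521,-.02,.25],-2.05)
p=optics.capture('wrist'); save(p,'w8.png');pickle.dump((st,p),open('w8.pkl','wb'))
```

```text
0.02222799557071039 [ 0.29308881 -0.05668225 -1.31140599] [-0.1153373   0.00350772  0.00793575]
pos [ 0.5207 -0.0214  0.2488] ydir -2.06 tilt [-1.4e-03  1.0e-04 -1.0e+00] q6 -0.23 t 13.2
shift [-0.0012  0.0003 -0.0014] turn -0.01 rows>= 0.0299303698601088 0.0008078164312624195
```

View pics/w8.png

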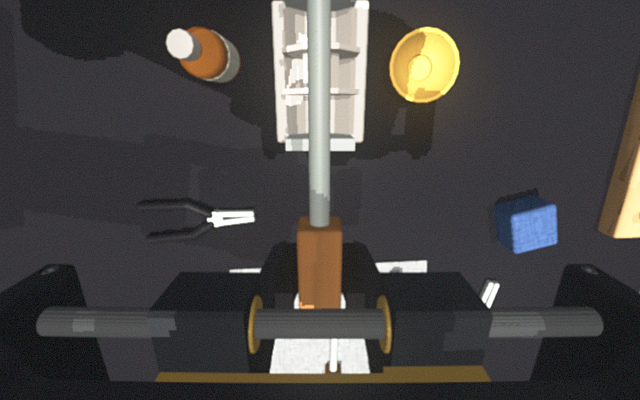

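Run:
```python
import cv2
a=cv2.imread('pics/w8.png')
cv2.imwrite('pics/w8a.png',cv2.resize(a[0:160,260:380],None,fx=5,fy=3.7,interpolation=cv2.INTER_CUBIC))
```

```text
(no output)
```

View pics/w8a.png

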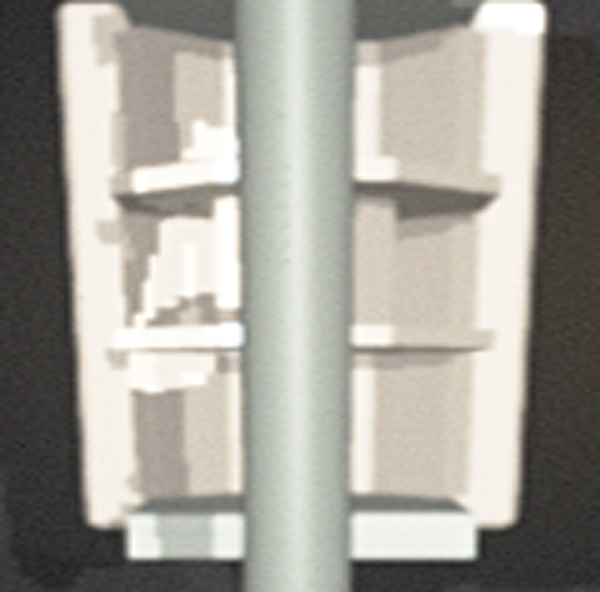

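```bash
cat > fit8.py <<'E'
from fit1 import place
from h import *
import pickle
from scipy.optimize import least_squares
st,p=pickle.load(open('w8.pkl','rb'))
pts=[((127,558),(-30,-65,72)),((477,558),(30,-65,72)),((127,512),(-30,-55,72)),((475,512),(30,-55,72)),((88,525),(-45,-65,20)),((518,525),(45,-65,20)),((60,5),(-45,65,20)),((545,5),(45,65,20))]
f=lambda a,b:(260+a/5-.4,b/3.7-.37)
px=np.array([f(*u) for u,_ in pts]); L=np.array([l for _,l in pts])/1000.
r=least_squares(lambda q:(proj(p,place(q,L),st)-px).ravel(),[.524,.086,-.035])
print('rack',r.x[:2],np.degrees(r.x[2])); print(np.round(r.fun.reshape(-1,2),1).tolist())
Rt=Ro.from_euler('xyz',st['ee_rot']).as_matrix(); o=st['eef_pos']
ax=lambda d:o+Rt@np.array([.0559,0,-d])
print('pred rod',proj(p,[ax(d) for d in (.03,.05,.08,.1,.12)],st).round(1).tolist(),'obs u: row0 %.1f row160 %.1f'%(f(296,0)[0],f(299,592)[0]))
# subpixel rod edges
g=cv2.cvtColor(p['color'],cv2.COLOR_RGB2GRAY).astype(float)
E
python3 fit8.py|tail -3
```

```text
rack [0.52518795 0.08462326] -2.0348148263777124
[[0.4, 0.3], [-0.4, 0.4], [-0.1, 1.1], [0.4, 1.1], [-0.7, 1.5], [0.3, 1.5], [-1.2, -2.4], [1.2, -2.5]]
pred rod [[318.1, 211.7], [318.1, 171.8], [318.0, 104.9], [318.0, 55.0], [317.9, 0.5]] obs u: row0 318.8 row160 319.4
```

Run:
```python
from fit8 import *
for d in (.05,.08,.1,.115):
    a=proj(p,[o+Rt@np.array([.0559,s,-d]) for s in (-.005,.005)],st); 
    row=int(round(a[0,1])); l=g[max(row-1,0):row+2,295:345].mean(0)
    gr=np.gradient(cv2.GaussianBlur(l[None],(0,0),1)[0])
    print(d,row,'pred w',round(a[1,0]-a[0,0],2),np.round(l[8:40]).astype(int).tolist())
plan([.5154,-.170,.108],-2.04)
```

```text
rack [0.52377367 0.08624967] -1.9963511814443646
[[0.1, -0.0], [-0.7, 0.3], [0.4, -0.6], [-0.0, -0.3], [-0.3, 0.4], [0.0, 0.7], [0.9, -0.5], [0.3, -0.2], [-0.7, -0.2], [0.0, 0.4]]
eyes [[0.52150934 0.02128912 0.052     ]
 [0.526038   0.15121021 0.052     ]]
-0.018 [[163, 445], [198, 380], [212, 232], [192, 105], [156, 83], [126, 162], [117, 287], [131, 400]]
-0.014 [[184, 445], [221, 380], [235, 232], [215, 105], [177, 83], [146, 162], [136, 287], [150, 400]]
0.014 [[332, 445], [380, 380], [398, 233], [372, 106], [322, 84], [282, 162], [269, 287], [288, 400]]
0.018 [[353, 445], [403, 380], [422, 233], [394, 106], [343, 84], [301, 162], [288, 287], [307, 400]]
rack [0.52518795 0.08462326] -2.0348148263777124
[[0.4, 0.3], [-0.4, 0.4], [-0.1, 1.1], [0.4, 1.1], [-0.7, 1.5], [0.3, 1.5], [-1.2, -2.4], [1.2, -2.5]]
pred rod [[318.1, 211.7], [318.1, 171.8], [318.0, 104.9], [318.0, 55.0], [317.9, 0.5]] obs u: row0 318.8 row160 319.4
0.05 172 pred w 21.31 [59, 63, 60, 61, 61, 81, 118, 145, 162, 172, 179, 188, 194, 202, 204, 211, 217, 214, 207, 198, 192, 186, 181, 177, 168, 154, 129, 80, 62, 65, 67, 66]
0.08 105 pred w 22.8 [205, 208, 219, 239, 235, 169, 143, 160, 174, 180, 188, 195, 201, 209, 219, 226, 229, 225, 219, 205, 198, 192, 186, 180, 174, 158, 156, 200, 243, 245, 242, 231]
0.1 55 pred w 23.88 [239, 252, 253, 252, 208, 147, 154, 167, 175, 182, 191, 197, 203, 209, 217, 229, 231, 227, 217, 205, 195, 188, 186, 178, 176, 166, 151, 146, 168, 184, 188, 186]
0.115 15 pred w 24.74 [170, 188, 208, 179, 135, 140, 158, 171, 173, 182, 190, 194, 200, 209, 221, 228, 227, 222, 211, 198, 191, 185, 181, 176, 173, 161, 150, 147, 170, 197, 205, 201]
pos [ 0.5207 -0.0214  0.249 ] ydir -2.08 tilt [-1.e-03  1.e-04 -1.e+00] q6 -0.23 t 13.25
shift [0.141  0.0002 0.1487] turn -0.04 rows>= 3.2779646891000436 0.0034905366789719085
```

Call:
{"api": "apply_moves", "payload": {"rows": [[[0,0,0.05,0,1],[0,0,0.1,0,1],[0.03,0,0.1487,0,1],[0.08,0,0.1487,0,1],[0.12,0,0.1487,0,1],[0.141,0,0.1487,0,1],[0.141,0,0.1487,0,1],[0.141,0,0.1487,0,1]]]}}

```text
time_s: 14.25
eef_pos: [0.5158, -0.1698, 0.1094]
ee_rot: [1.047, 1.569, -0.559]
ft_force: [0.3, 1.1, -1.3]
finger_gap: 0.0218
```

Run:
```python
from h import *
import pickle
d=optics.capture('side'); s=optics.capture('scene'); st=manip.state()
p=optics.capture('wrist'); save(p,'w9.png'); 
pickle.dump((st,d,s,p),open('p9.pkl','wb'))
plan([.5154,-.170,.108],-2.04)
cv2.imwrite('pics/d9.png',cv2.resize(cv2.cvtColor(d['color'],cv2.COLOR_RGB2BGR)[150:240,310:410],None,fx=6,fy=6,interpolation=cv2.INTER_CUBIC))
cv2.imwrite('pics/s9.png',cv2.resize(cv2.cvtColor(s['color'],cv2.COLOR_RGB2BGR)[140:240,280:400],None,fx=6,fy=6,interpolation=cv2.INTER_CUBIC))
```

```text
pos [ 0.5158 -0.1694  0.1096] ydir -2.02 tilt [ 0.0017 -0.001  -1.    ] q6 -0.5 t 14.4
shift [ 0.0016 -0.0004  0.0006] turn 0.02 rows>= 0.02756435711492304 0.0021635484196191363
```

View pics/d9.png

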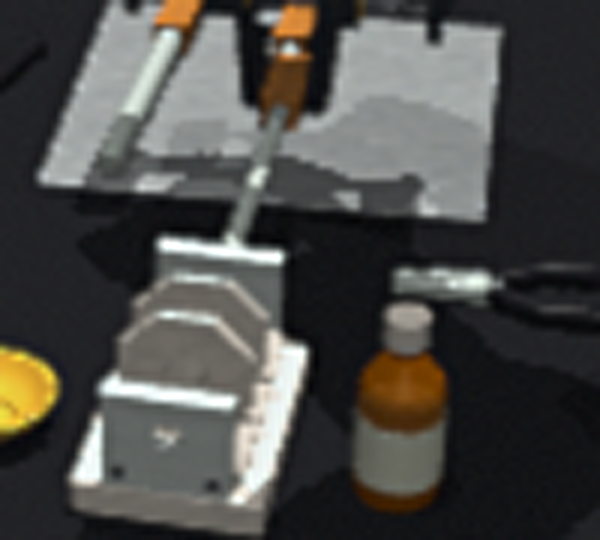

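View pics/s9.png

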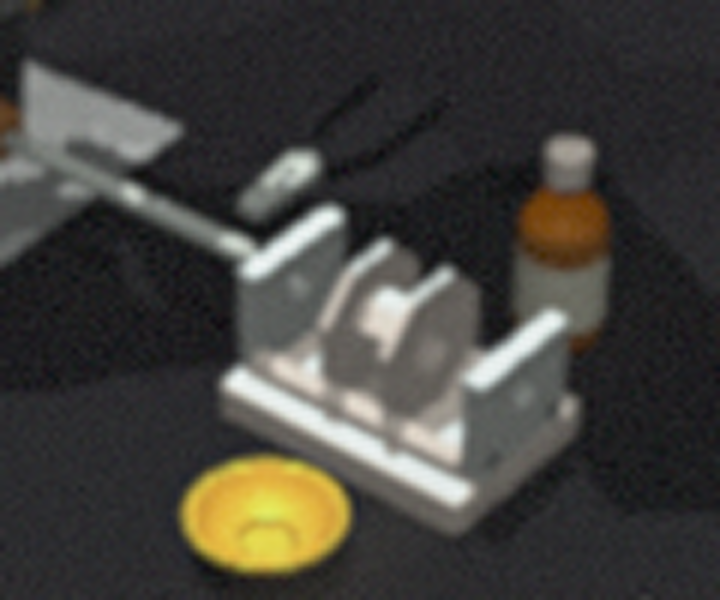

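View pics/w9.png

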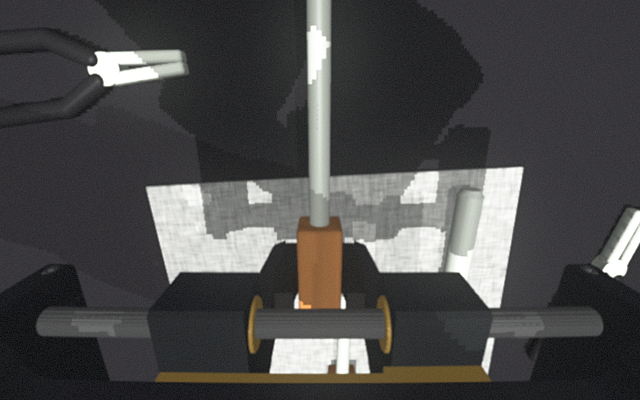

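```bash
cat > ov.py <<'E'
from h import *
import pickle,sys
st,d,s,p=pickle.load(open('p9.pkl','rb'))
Rt=Ro.from_euler('xyz',st['ee_rot']).as_matrix(); o=st['eef_pos']
rod=np.array([o+Rt@np.array([.0559,0,-x]) for x in (.025,.06,.1,.14,.17)])
eye=lambda y:(.5245+y*np.sin(.0356),.0853+y*np.cos(.0356),.052)
E=np.array([eye(-.055),eye(.065)])
print('rod tip world',rod[-1], 'axis x there', .5245+.0356*(rod[-1,1]-.0853))
def ov(c,x0,y0,w,h,k,n):
    im=cv2.resize(cv2.cvtColor(c['color'],cv2.COLOR_RGB2BGR)[y0:y0+h,x0:x0+w],None,fx=k,fy=k,interpolation=cv2.INTER_CUBIC)
    T=lambda X:((proj(c,X)-[x0,y0])*k+(k-1)/2)
    for u in T(rod): cv2.circle(im,tuple(int(v) for v in u.round()),2,(0,0,255),-1)
    for u in T(E): cv2.circle(im,tuple(int(v) for v in u.round()),2,(0,255,0),-1)
    print(n,T(rod).round().tolist(),T(E).round().tolist())
    cv2.imwrite('pics/'+n,im)
ov(d,320,160,60,70,8,'d9o.png'); ov(s,270,145,105,70,7,'s9o.png')
E
python3 ov.py
```

```text
rod tip world [5.21960137e-01 2.87647025e-04 5.35954347e-02] axis x there 0.521473560234093
d9o.png [[296.0, 70.0], [281.0, 112.0], [263.0, 163.0], [244.0, 216.0], [229.0, 258.0]] [[215.0, 305.0], [146.0, 501.0]]
s9o.png [[85.0, 130.0], [149.0, 160.0], [223.0, 197.0], [300.0, 234.0], [360.0, 263.0]] [[422.0, 295.0], [682.0, 421.0]]
```

View pics/d9o.png

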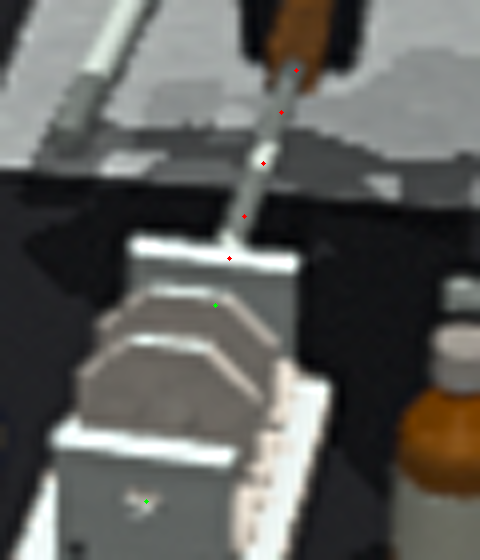

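View pics/s9o.png

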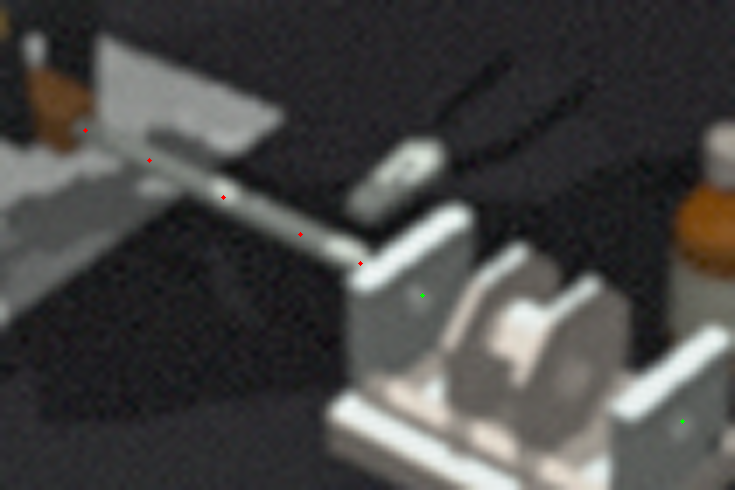

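```bash
cat > ov2.py <<'E'
from h import *
from fit1 import place
import pickle
st,d,s,p=pickle.load(open('p9.pkl','rb'))
Rt=Ro.from_euler('xyz',st['ee_rot']).as_matrix(); o=st['eef_pos']
q=[.5245,.0853,-.0356]
def ov(c,x0,y0,w,h,k,n):
    im=cv2.resize(cv2.cvtColor(c['color'],cv2.COLOR_RGB2BGR)[y0:y0+h,x0:x0+w],None,fx=k,fy=k,interpolation=cv2.INTER_CUBIC)
    T=lambda X:((proj(c,X)-[x0,y0])*k+(k-1)/2).round().astype(np.int32)
    for a,b in ((-.065,-.055),(.055,.065)):
        cv2.polylines(im,[T(place(q,[(-.03,a,.072),(.03,a,.072),(.03,b,.072),(-.03,b,.072)]))],True,(0,255,0))
    cv2.polylines(im,[T(place(q,[(-.045,-.065,.02),(.045,-.065,.02),(.045,.065,.02),(-.045,.065,.02)]))],True,(0,255,0))
    _,co=None,None
    v=o-np.array([0,0,.056])-(np.linalg.inv(np.eye(3))@campose(c)[1]); v/=np.linalg.norm(v)
    ax=Rt@np.array([0,0,-1.]); n_=np.cross(ax,v); n_/=np.linalg.norm(n_)
    for sg in (-.005,.005):
        cv2.polylines(im,[T([o+Rt@np.array([.0559,0,-x])+sg*n_ for x in (.025,.175)])],False,(0,0,255))
    cv2.imwrite('pics/'+n,im)
ov(d,320,160,60,70,8,'d9p.png'); ov(s,270,145,105,80,7,'s9p.png')
E
python3 ov2.py >/dev/null
```

```text
(no output)
```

View pics/d9p.png

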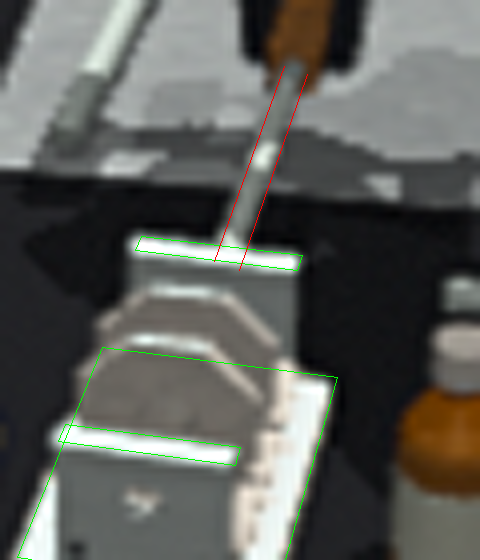

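View pics/s9p.png

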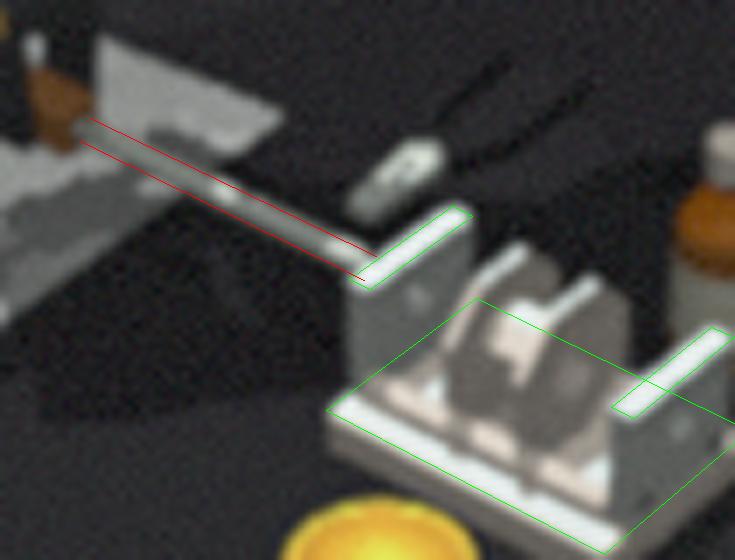

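Call:
{"api": "apply_moves", "payload": {"rows": [[[0.0016,-0.0005,0,0,1],[0.0016,-0.0005,0,0,1],[0.0016,-0.0005,0,0,1]]]}}

```text
time_s: 14.78
eef_pos: [0.515, -0.1691, 0.107]
ee_rot: [0.922, 1.571, -0.684]
ft_force: [0.6, 0.5, -1.4]
finger_gap: 0.0213
```

Run:
```python
from h import *
for i in range(3): 
    optics.capture('wrist'); st=manip.state(); print(st['eef_pos'],st['ft_force'])
y=st['eef_pos'][1]
plan([.5245+.0356*(y-.0853),y,.108],-2.04)
```

```text
[ 0.51505742 -0.16909172  0.10701329] [-0.61929918 -0.61581672 -1.90457997]
[ 0.51503797 -0.16908953  0.10699847] [-1.04726376 -0.71574164 -2.40875726]
[ 0.51504294 -0.16911266  0.10698796] [ 0.19206016 -0.23763517 -2.14022504]
pos [ 0.515  -0.1691  0.107 ] ydir -2.01 tilt [ 1.e-04 -0.e+00 -1.e+00] q6 -0.5 t 14.93
shift [-0.001   0.0004 -0.    ] turn 0.03 rows>= 0.017411392792899487 0.002958550384705026
```

Call:
{"api": "apply_moves", "payload": {"rows": [[[-0.001,0.0004,-0.005,0,1],[-0.001,0.0004,-0.01,0,1],[-0.001,0.0004,-0.015,0,1],[-0.001,0.0004,-0.02,0,1],[-0.001,0.0004,-0.025,0,1],[-0.001,0.0004,-0.03,0,1],[-0.001,0.0004,-0.035,0,1],[-0.001,0.0004,-0.04,0,1],[-0.001,0.0004,-0.04,0,1]]]}}

```text
time_s: 16.05
eef_pos: [0.5168, -0.1288, 0.108]
ee_rot: [-2.014, 1.571, 2.664]
ft_force: [0.8, 0.7, -2.3]
finger_gap: 0.0219
```

Run:
```python
from h import *
s=optics.capture('scene'); d=optics.capture('side'); p=optics.capture('wrist'); save(p,'w10.png')
st=manip.state(); print(st['eef_pos'],st['ft_force'],st['ft_torque'])
a=cv2.resize(cv2.cvtColor(s['color'],cv2.COLOR_RGB2BGR)[150:230,300:390],None,fx=6,fy=6,interpolation=cv2.INTER_CUBIC)
cv2.imwrite('pics/s10.png',a)
y=st['eef_pos'][1]
plan([.5245+.0356*(y-.0853),y,.108],-2.04)
```

```text
[ 0.51684584 -0.12925179  0.10796208] [ 0.06501732 -0.56481404 -2.39560797] [-0.07515841  0.0546106  -0.00504846]
pos [ 0.5168 -0.1293  0.108 ] ydir -2.01 tilt [ 1.e-04 -1.e-04 -1.e+00] q6 -0.43 t 16.2
shift [-0.  0. -0.] turn 0.03 rows>= 0.000659315193887265 0.002544455173905819
```

View pics/s10.png

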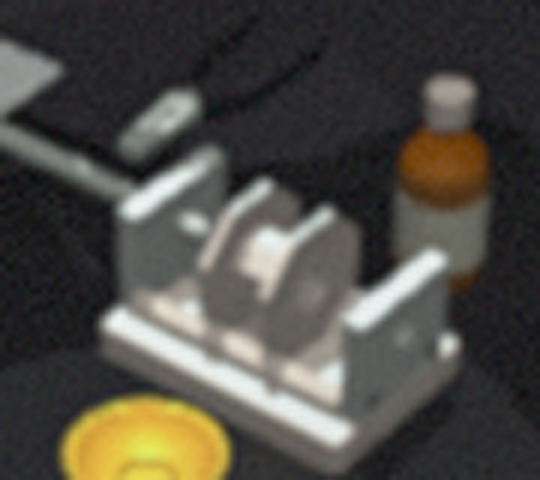

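View pics/w10.png

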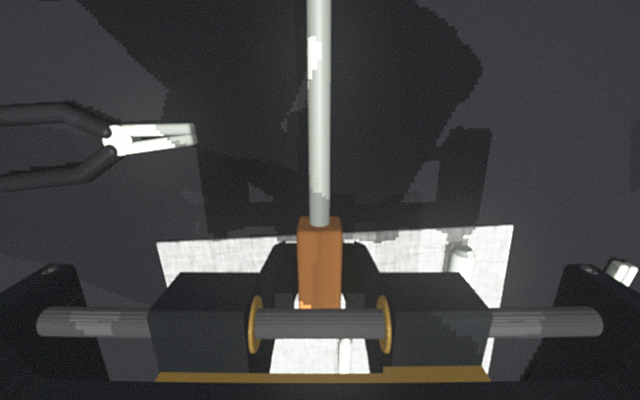

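Call:
{"api": "apply_moves", "payload": {"rows": [[[0,0,-0.008,0,1],[0,0,-0.016,0,1],[0,0,-0.024,0,1],[0,0,-0.032,0,1],[0,0,-0.04,0,1],[0,0,-0.048,0,1],[0,0,-0.056,0,1],[0,0,-0.064,0,1],[0,0,-0.072,0,1],[0,0,-0.072,0,1]]]}}

```text
time_s: 17.45
eef_pos: [0.5193, -0.0566, 0.108]
ee_rot: [-2.368, 1.571, 2.31]
ft_force: [0.1, -1.1, -1.6]
finger_gap: 0.0216
```

Run:
```python
from h import *
s=optics.capture('scene'); d=optics.capture('side'); p=optics.capture('wrist'); save(p,'w11.png')
st=manip.state(); print(st['eef_pos'],st['ft_force'],st['ft_torque'])
a=cv2.resize(cv2.cvtColor(s['color'],cv2.COLOR_RGB2BGR)[150:230,300:390],None,fx=6,fy=6,interpolation=cv2.INTER_CUBIC)
cv2.imwrite('pics/s11.png',a)
y=st['eef_pos'][1]
plan([.5245+.0356*(y-.0853),y,.108],-2.04)
```

```text
[ 0.51940524 -0.05737475  0.10798862] [ 0.19258911 -0.06584222 -1.47619322] [-0.15503679  0.04867297 -0.00576805]
pos [ 0.5194 -0.0574  0.108 ] ydir -2.02 tilt [ 2.e-04 -1.e-04 -1.e+00] q6 -0.3 t 17.6
shift [-0.  0. -0.] turn 0.02 rows>= 0.0003081948287442949 0.0022854599617440625
```

View pics/s11.png

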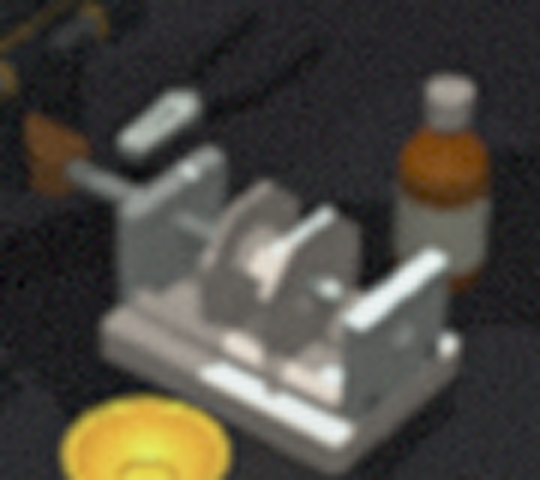

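View pics/w11.png

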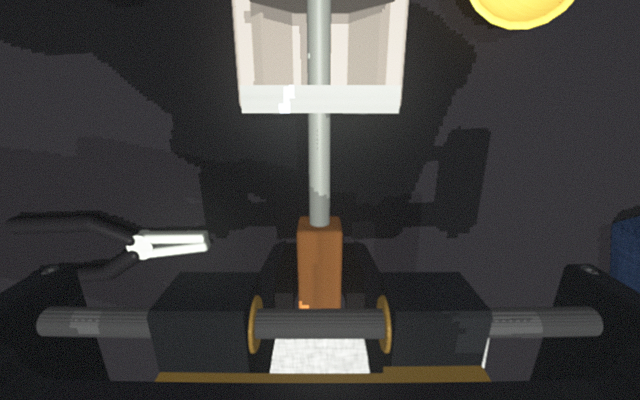

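Call:
{"api": "apply_moves", "payload": {"rows": [[[0,0.0008,0,0,1],[0,0.0008,-0.006,0,1],[0,0.0008,-0.012,0,1],[0,0.0008,-0.018,0,1],[0,0.0008,-0.023,0,1],[0,0.0008,-0.027,0,1],[0,0.0008,-0.031,0,1],[0,0.0008,-0.035,0,1],[0,0.0008,-0.035,0,1]]]}}

```text
time_s: 18.73
eef_pos: [0.5213, -0.022, 0.1079]
ee_rot: [-1.569, 1.571, 3.109]
ft_force: [0.2, 0.5, -1.8]
finger_gap: 0.0219
```

Run:
```python
from h import *
s=optics.capture('scene'); d=optics.capture('side'); p=optics.capture('wrist'); save(p,'w12.png')
st=manip.state(); print(st['eef_pos'],st['ft_force'],st['ft_torque'])
a=cv2.resize(cv2.cvtColor(s['color'],cv2.COLOR_RGB2BGR)[150:230,300:390],None,fx=6,fy=6,interpolation=cv2.INTER_CUBIC)
cv2.imwrite('pics/s12.png',a)
y=st['eef_pos'][1]
plan([.5245+.0356*(y-.0853),y,.108],-2.04)
```

```text
[ 0.52137575 -0.02234256  0.10794534] [-0.53174952  0.19266632 -2.51814481] [-0.082022    0.069169   -0.02040959]
pos [ 0.5214 -0.0223  0.1079] ydir -2.01 tilt [ 0. -0. -1.] q6 -0.23 t 18.88
shift [-0.0001 -0.0007  0.    ] turn 0.03 rows>= 0.011359002436095065 0.002464306310429531
```

View pics/s12.png

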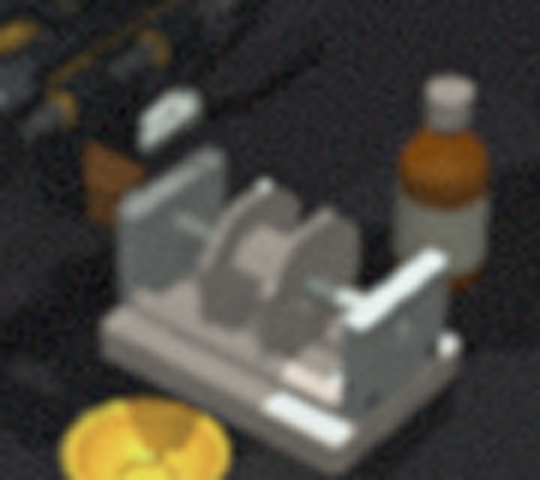

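View pics/w12.png

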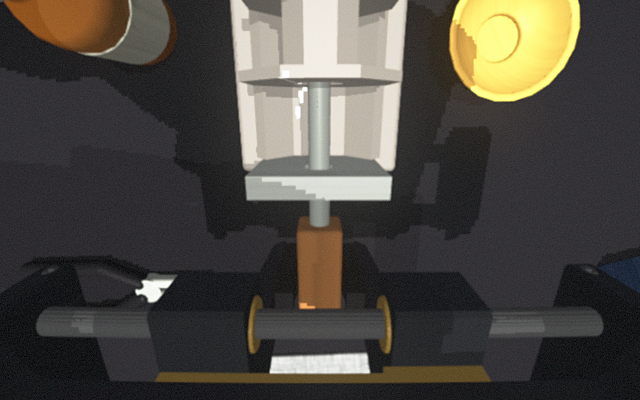

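Call:
{"api": "apply_moves", "payload": {"rows": [[[0,0,-0.004,0,1],[0,0,-0.008,0,1],[0,0,-0.012,0,1],[0,0,-0.014,0,1],[0,0,-0.015,0,1],[0,0,-0.016,0,1],[0,0,-0.016,0,1]]]}}

```text
time_s: 19.75
eef_pos: [0.5219, -0.0063, 0.108]
ee_rot: [-1.691, 1.571, 2.986]
ft_force: [-0.2, -0.4, -1.6]
finger_gap: 0.0212
```

Run:
```python
from h import *
s=optics.capture('scene'); d=optics.capture('side'); p=optics.capture('wrist')
st=manip.state(); print(st['eef_pos'],st['ft_force'],st['ft_torque'])
a=cv2.resize(cv2.cvtColor(s['color'],cv2.COLOR_RGB2BGR)[150:230,300:390],None,fx=6,fy=6,interpolation=cv2.INTER_CUBIC)
cv2.imwrite('pics/s13.png',a)
cv2.imwrite('pics/w13.png',cv2.resize(cv2.cvtColor(p['color'],cv2.COLOR_RGB2BGR)[120:320,220:420],None,fx=3,fy=3))
```

```text
[ 0.52193861 -0.00632287  0.10796662] [-0.96101557  0.53472726 -1.97631682] [-0.09982559  0.04563621 -0.0264114 ]
```

View pics/s13.png

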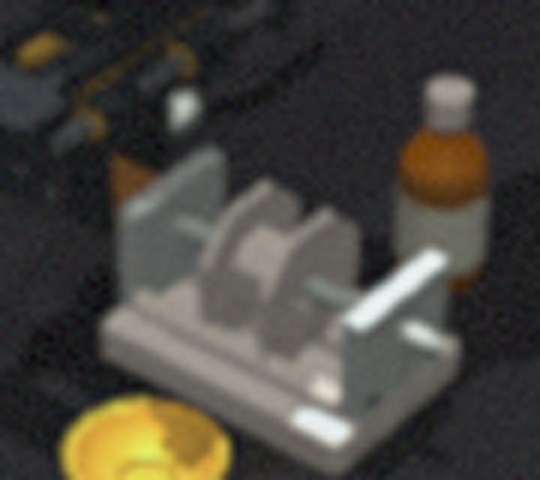

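View pics/w13.png

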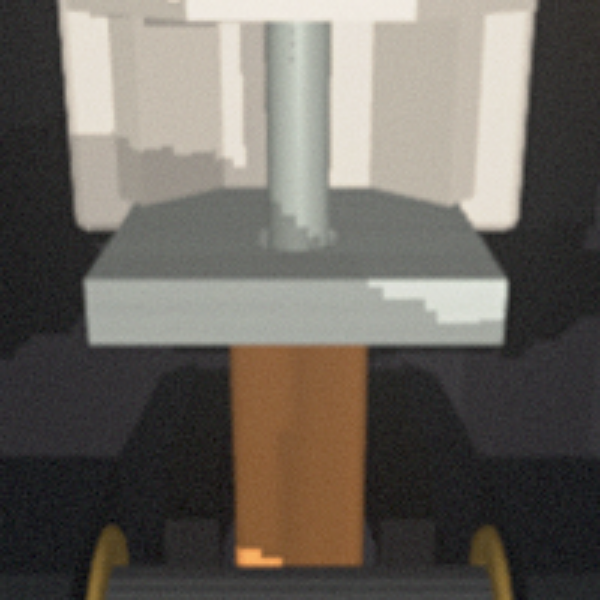

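Call:
{"api": "apply_moves", "payload": {"rows": [[[0,0,-0.0005,0,1],[0,0,-0.001,0,1],[0,0,-0.0015,0,1],[0,0,-0.0015,0,1]]]}}

```text
time_s: 20.4
eef_pos: [0.522, -0.0047, 0.108]
ee_rot: [2.991, 1.571, 1.385]
ft_force: [-0.1, -0.1, -1.4]
finger_gap: 0.0217
```

Call:
{"api": "apply_moves", "payload": {"rows": [[[0,0,-0.0005,0,1],[0,0,-0.001,0,1],[0,0,-0.001,0,1]]]}}

```text
time_s: 20.78
eef_pos: [0.522, -0.0037, 0.108]
ee_rot: [0.655, 1.571, -0.95]
ft_force: [-0.3, 0.6, -1.5]
finger_gap: 0.0214
```

Call:
{"api": "apply_moves", "payload": {"rows": [[[0,0,-0.0005,0,1],[0,0,-0.001,0,1],[0,0,-0.001,0,1]]]}}

```text
time_s: 21.15
eef_pos: [0.522, -0.0036, 0.108]
ee_rot: [-0.08, 1.569, -1.686]
ft_force: [-1.3, -6.6, -1.7]
finger_gap: 0.0214
```

Call:
{"api": "apply_moves", "payload": {"rows": [[[0,0,-0.0005,0,1],[0,0,-0.001,0,1],[0,0,-0.001,0,1]]]}}

```text
time_s: 21.52
eef_pos: [0.5221, -0.0034, 0.108]
ee_rot: [-0.084, 1.568, -1.69]
ft_force: [-2.8, -12.7, -0.8]
finger_gap: 0.0218
```

Call:
{"api": "apply_moves", "payload": {"rows": [[[0,0,-0.0005,0,1],[0,0,-0.001,0,1],[0,0,-0.001,0,1]]]}}

```text
time_s: 21.9
eef_pos: [0.5221, -0.0033, 0.108]
ee_rot: [-0.082, 1.566, -1.687]
ft_force: [-4.1, -18.8, -2.0]
finger_gap: 0.0215
```

Call:
{"api": "apply_moves", "payload": {"rows": [[[0.001,0,0.002,0,1],[0.0017,0,0.002,0,1],[0.0017,0,0.002,0,1]]]}}

```text
time_s: 22.28
eef_pos: [0.5223, -0.0036, 0.1065]
ee_rot: [0.447, 1.569, -1.159]
ft_force: [-1.4, -8.4, 0.4]
finger_gap: 0.0215
```

Call:
{"api": "apply_moves", "payload": {"rows": [[[0,0,0,0,0.6],[0,0,0,0,0.5],[0,0,0,0,0.5],[0,0,0,0,0.5]]]}}

```text
time_s: 22.78
eef_pos: [0.522, -0.0026, 0.1062]
ee_rot: [-2.888, 1.571, 1.789]
ft_force: [-0.7, 0.1, -0.3]
finger_gap: 0.044
```

Run:
```python
from h import *
s=optics.capture('scene'); d=optics.capture('side'); p=optics.capture('wrist')
st=manip.state(); print(st['eef_pos'],st['ft_force'],st['finger_gap'])
a=cv2.resize(cv2.cvtColor(s['color'],cv2.COLOR_RGB2BGR)[150:230,300:390],None,fx=6,fy=6,interpolation=cv2.INTER_CUBIC)
cv2.imwrite('pics/s14.png',a)
cv2.imwrite('pics/w14.png',cv2.resize(cv2.cvtColor(p['color'],cv2.COLOR_RGB2BGR)[120:320,220:420],None,fx=3,fy=3))
```

```text
[ 0.52205345 -0.00269034  0.10625919] [0.22327676 0.42041933 0.24464795] 0.04438902587408166
```

View pics/w14.png

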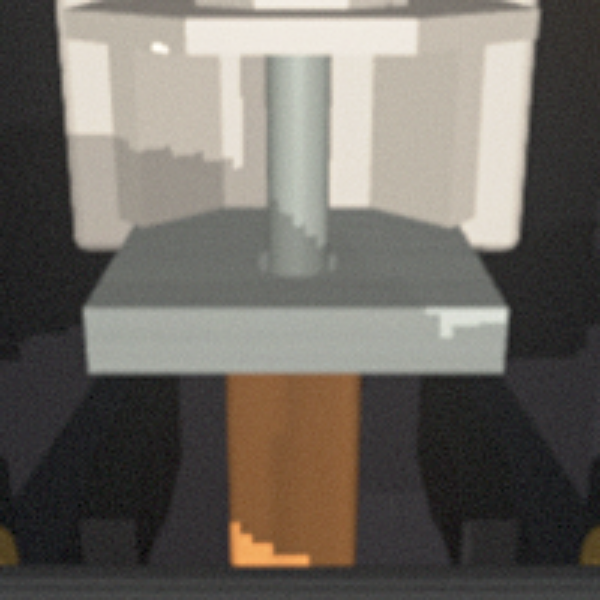

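Call:
{"api": "apply_moves", "payload": {"rows": [[[-0.02,0,0,0,0.5],[-0.06,0,0,0,0.5],[-0.1,0,0,0,0.5],[-0.14,0,0.02,0,0.5],[-0.16,0,0.05,0,0.5],[-0.16,0,0.05,0,0.5],[-0.16,0,0.05,0,0.5]]]}}

```text
time_s: 23.8
eef_pos: [0.5199, -0.0521, 0.2653]
ee_rot: [-2.02, 1.569, 2.657]
ft_force: [-0.4, 0.3, -0.5]
finger_gap: 0.0442
```

Run:
```python
from h import *
import pickle
s=optics.capture('scene'); d=optics.capture('side'); st=manip.state(); p=optics.capture('wrist'); pickle.dump((st,p,s,d),open('p15.pkl','wb'))
print(st['eef_pos'],st['ft_force'])
c=lambda x:cv2.cvtColor(x['color'],cv2.COLOR_RGB2BGR)
a=cv2.resize(c(s)[145:235,295:385],None,fx=4.4,fy=4.4,interpolation=cv2.INTER_CUBIC)
b=cv2.resize(c(d)[160:250,300:390],None,fx=4.4,fy=4.4,interpolation=cv2.INTER_CUBIC)
cv2.imwrite('pics/sd15.png',np.hstack([a,b])); save(p,'w15.png')
```

```text
[ 0.52003139 -0.05186511  0.26518843] [0.40488638 0.4907383  0.32362061]
```

View pics/sd15.png

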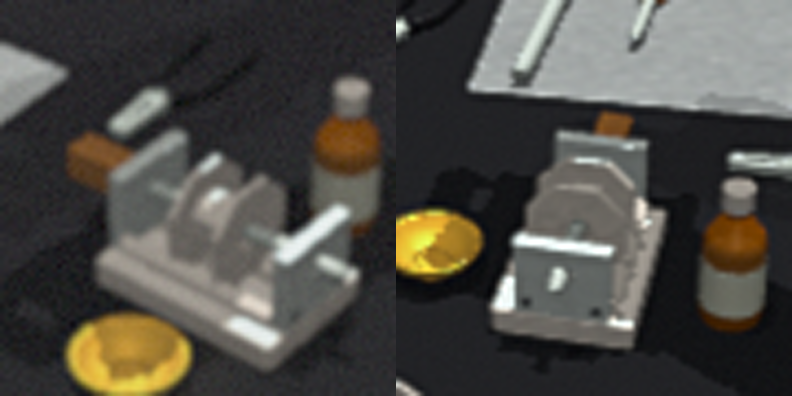

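View pics/w15.png

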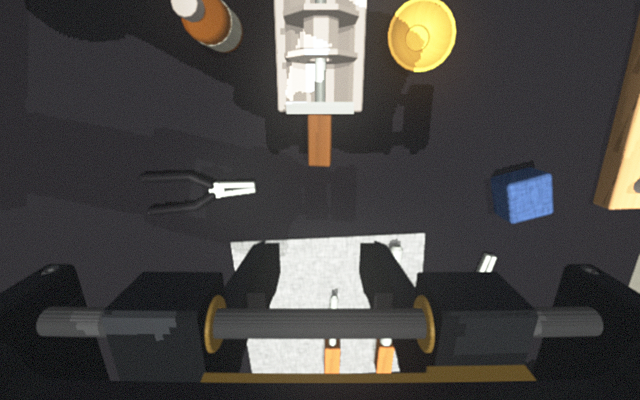

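Run:
```python
from h import *
import pickle
st,p,s,d=pickle.load(open('p15.pkl','rb'))
c=cv2.cvtColor(p['color'],cv2.COLOR_RGB2BGR)
cv2.imwrite('pics/w15a.png',cv2.resize(c[90:175,270:370],None,fx=7,fy=7,interpolation=cv2.INTER_CUBIC))
q=[.5248,.085,-.0356]
from fit1 import place
print(((proj(p,place(q,[(0,-.115,.061),(0,-.065,.072),(0,-.055,.072)]),st)-[270,90])*7+3).round())
```

```text
rack [0.52377367 0.08624967] -1.9963511814443646
[[0.1, -0.0], [-0.7, 0.3], [0.4, -0.6], [-0.0, -0.3], [-0.3, 0.4], [0.0, 0.7], [0.9, -0.5], [0.3, -0.2], [-0.7, -0.2], [0.0, 0.4]]
eyes [[0.52150934 0.02128912 0.052     ]
 [0.526038   0.15121021 0.052     ]]
-0.018 [[163, 445], [198, 380], [212, 232], [192, 105], [156, 83], [126, 162], [117, 287], [131, 400]]
-0.014 [[184, 445], [221, 380], [235, 232], [215, 105], [177, 83], [146, 162], [136, 287], [150, 400]]
0.014 [[332, 445], [380, 380], [398, 233], [372, 106], [322, 84], [282, 162], [269, 287], [288, 400]]
0.018 [[353, 445], [403, 380], [422, 233], [394, 106], [343, 84], [301, 162], [288, 287], [307, 400]]
[[348. 537.]
 [348. 166.]
 [348.  83.]]
```

View pics/w15a.png

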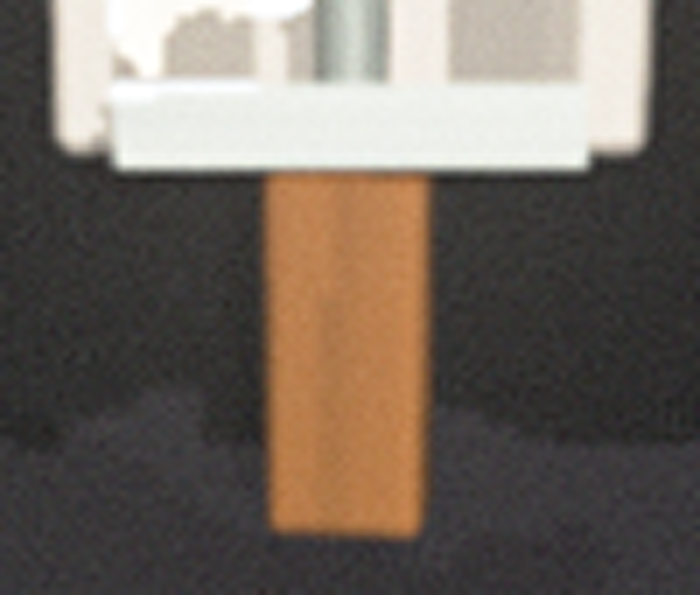

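```bash
python3 -c "
from station import manip
print(manip.job_done())"
```

```text
the job is handed in; nothing more can be done
None
```

The large narrow spool stands in the cradle, and the long thin axle is threaded through the -y plate, the spool's bore and the +y plate. I pushed it fully home, released it, and handed the job in at about 24 s.

- **Seating:** contact force rose to about 19 N when the grip met the plate. After release, the wrist view put the back of the grip within 1 mm of where a seated rod should be. The tip shows beyond the far plate.
- **Threading:** I felt no jamming. The wrist view showed the rod about 1 mm off the plate's centre partway in, so I shifted it 0.8 mm before the second eyelet.
- **Other objects:** the arm is clear of everything. The jar, dish, pliers, other rods and ring box look unmoved in the last pictures. I did not re-measure them, and I did not recheck the other two spools at the end.
- **Disagreements:** my estimates of the rack's position from different views differed by about 1–2 mm, which is within the camera calibration. No check failed.

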